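# Unlock a power unit's service hatch with a square key

### The arm

A 6-joint arm with a two-finger parallel gripper is mounted at the origin on the work surface. World frame = base frame: x ahead of the robot, y to its left, z up, the work surface at z = 0. Lengths are in mm, angles in rad, forces in N, time in s.
With the tool pointing down it reaches from about 400 to 925 mm from the base axis. Payload 12.5 kg.
Tool frame: the origin (TCP) lies between the finger pads; the fingertips stand 14 mm ahead of it and the grasp point (between the pads) lies 5 mm behind it; x points along the fingers, y is the direction in which the jaws open and shut, and the axes are right-handed (so a half turn about x gives the same grasp; the last joint's range is limited). The gripper opens to 95 mm and grips with 3 to 60 N. Pads are 20 mm wide; open, the fingers measure 119 mm over their backs; the gripper's body (75 mm by 180 mm) begins 59 mm behind the grasp point.
Start: joints at [-1.358, 0.491, 1.559, -0, 1.092, -0.106], TCP at [195.915, -593.517, 228.661] pointing down, gripper open.
Joint ranges: [-3.1, 3.1], [-0.84, 2.19], [0.05, 2.79], [-1.13, 4.28], [0.06, 2.93], [-2.69, 2.69]. Speed limits (rad/s): [2.22, 2.22, 2.79, 3.14, 3.14, 3.14].

### API

Orientations are given as [roll, pitch, yaw] about the fixed x, y, z axes, in that order (R = Rz(yaw) Ry(pitch) Rx(roll)).
In Python, from cell import env, cams gives the robot as it stands.
- The arm moves only by the tool carry_out, never from a script. Its arguments are lists of equal length, an entry for each row: "grip": the closure, from -1 (fully open) to 1 (shut); "linear": the shift along the tool's x, y, z scaled (see below), a list of three; "turn": the turn about the tool's x scaled (see below). In form: {"grip": [grip, ...], "linear": [[tx, ty, tz], ...], "turn": [turn, ...]}. A call has 1 to 5 rows; each row shifts and turns the commanded pose from where the row before left it, along the tool's axes as they then stand; what a row does not reach is not made up. The controller multiplies each number of a shift by 0.5 m and each number of a turn by 180 degrees. A row lasts 1/10 s, in which the tool goes at most 50 mm and 8.59 degrees, less where a joint would pass 70% of its speed; a pose out of reach is approached as far as the arm can. A call with a number of a shift or a turn outside -1 to 1 is refused whole. A call with a gripper value outside its range is refused whole. The fingers move at their own pace and stop on an object; the grip force is fixed at half the most. Time passes only in rows, so rows that do not move let the fingers close. It gives the time, the measured TCP pose, the force and the opening at its end, in the units of the state.
- env.state(): the state, without advancing time (a new reading comes with each control period).
- cams.read_camera(name): name is "scene" or "top" or "wrist"; returns the picture (480x640x3 uint8, blue, green, red); there is no depth.
- cams.camera_info(name): a dict with "fx", "fy", "cx", "cy" (pixels), "dist" ([k1, k2, p1, p2, k3] as OpenCV has them; the pictures are not rectified), "view" (4x4, takes a point from world to camera coordinates). Camera axes: x right, y down, z forward; pixel columns grow to the right and rows downward; lengths in mm; the calibration is good to about 2 mm. A picture is of the moment at which its call begins: read the wrist's pose just before it. camera_info takes no time and is no camera call; for the wrist camera it gives the pose at the moment of the call.
- env.job_done(): hands the job in, once; it reports no verdict.
The state is a dict: "t": time; "joints": joint angles; "qvel": joint speeds; "tau": joint torques, N m; "eef_pos": TCP position; "tcp_rot": TCP orientation; "ft_force": force on the tool from outside, world axes, zero at the start; "moment": the same for the moment, N m; "opening": opening from 0.0 (shut) to 1.0 (fully open).
Only numpy, scipy, OpenCV 4.12 (cv2) and the standard library are available. Lean on these libraries where they do the work, as an engineer would, in place of code of your own. Each camera call takes 0.05 s, during which the arm holds its last target. There are 200 camera calls.

### The job

Take the orange-handled square key out of its black holder, push it fully home into the recessed brass lock on the sloping power unit, and turn it clockwise all the way to its stop, so that the lock's white mark comes round from the red dot to the green one. Leave the key standing in the lock, let go of it, and leave the fan, the multimeter and the screw tray where they are.

Things in the scene. Friction and masses are not known exactly. Their poses are not given: they have to be found in the camera images.
- key: Loose square panel key, 70 g. Steel shank 12 x 12 mm square, 48 mm long, then an orange handle 46 (key x) x 16 (key y, the flats to grip) x 30 mm (key z), 48 to 78 mm from the tip. Origin: centre of the shank's tip face; z runs up the shank to the handle; the shank's sides are parallel to key x and y. It starts upright in the holder, tip down, 34 mm deep in the hole.
- holder: Fixed black holder block, 70 (x) x 100 (y) x 40 mm high, with a 14 mm square hole 34 mm deep in the middle of its top, in which the key stands. Origin: centre of its underside on the bench; z up.
- unit: Fixed power unit: grey and white metal case 200 x 240 x 50 mm on a dark steel cradle, its panel sloping down 30 degrees towards the robot side (unit -x); lower edge about 55 mm, upper edge about 157 mm above the bench. Origin: on the bench under the case's centre; x towards the higher edge, z up. The lock is in the middle of the panel.
- lock_mouth (a point): Mouth centre of the square socket in the brass lock (43 mm across), recessed 8 mm below the panel face in a 44 mm round hole. z points out, 30 degrees from vertical: the key goes in along -z, its z along this z. Mouth bevelled from 20 to 14 mm square over 4 mm, then 14 mm square to 24 mm deep; sides parallel to the point's x and y (key fits four ways). Turns with the lock; x: white mark.
- lock (a joint): Angle of the lock, rad: 0 is locked (white mark at the red dot, up the slope), 1.4 the stop, unlocked (mark at the green dot); it starts at 0 to 0.3. Grows clockwise, seen looking into the socket. Stiff by friction (0.06 N m), no spring: it stays where left. Through play the key turns up to about 0.17 rad before the lock follows.
- fan: Loose black square cooling fan, 60 x 60 x 15 mm, bystander. Origin: centre of its underside.
- meter: Loose yellow multimeter lying on its back, 150 (x) x 75 x 32 mm, bystander. Origin: centre of its underside.
- tray: Loose aluminium screw tray, 70 x 90 x 18 mm, bystander. Origin: centre of its underside.
Not all that is in view belongs to the job. Of the things that look like the key, the largest one is meant.

How it is judged (in metres and radians):
On the way, in this order (a step that is already met when the one before it is completed fails the run):
1. the key is drawn clear of the holder (tip more than 45 mm above the bench) (height (world z) of key above 0.045 m), for 0.2 s.
2. the key is in the lock, tip 18 mm or more below the socket's mouth and in line with it, the lock still below 0.7 rad (z of key in the frame of lock_mouth below -0.018 m and distance between key and lock_mouth below 0.03 m and angle between the z axis of key and the z axis of lock_mouth, either way round below 0.2 rad and value of joint lock below 0.7 rad), for 0.2 s.
3. the lock is turned past 1.2 rad with the key in it (value of joint lock above 1.2 rad and z of key in the frame of lock_mouth below -0.016 m and distance between key and lock_mouth below 0.03 m), for 0.2 s.
At the end, for the whole second after the job is handed in: The lock stands past 1.2 rad (stop at 1.4), the key stands still in the socket with its tip at least 16 mm below the mouth and within 0.25 rad of the socket's axis, and fan, multimeter and tray are within 30 mm of where they began (all of step 3 and angle between the z axis of key and the z axis of lock_mouth, either way round below 0.25 rad and linear speed of key below 0.02 m/s and distance of each of fan, meter, tray from where it was at the start of the episode below 0.03 m); the robot touches nothing.
It fails at once if fan, multimeter or tray pushed more than 30 mm (distance of any of fan, meter, tray from where it was at the start of the episode above 0.03 m).
It also fails if it takes over 56 s, if anything falls off the work surface, if the arm or the gripper's body presses on something with over 40 N, if the wrist force passes 120 N, or if a joint passes its speed limit or range.

## Working session

There is one attempt and no reset: what is moved stays moved. The work goes in short steps, Python scripts to look and compute and a tool call to move; the robot and the scene stay as the last step left them, time stands still between calls to the robot, and variables do not carry over. Pictures are saved under pics/ and viewed, about 8 in all and at most 12, crops included, and the job is handed in when it is done.

Besides the shell and the picture viewer there is one more tool, called after "Call:" by a JSON object that holds its "op" and its "data". carry_out: Moves the arm, as the interface text tells. Shifts and turns lie within -1 to 1; 1 stands for 0.5 m of shift or 180 degrees of turn. Its arguments: {"type":"object","properties":{"grip":{"type":"array"},"linear":{"type":"array"},"turn":{"type":"array"}},"required":["grip","linear","turn"]}

```bash
ls; mkdir -p pics
python3 - <<'E'
from cell import env,cams
import cv2,numpy as np
s=env.state(); print({k:np.round(v,3).tolist() for k,v in s.items()})
for n in ("scene","top","wrist"):
    i=cams.camera_info(n); print(n,{k:np.round(v,3).tolist() for k,v in i.items()})
    cv2.imwrite(f"pics/{n}0.png",cams.read_camera(n))
E
```

```text
pics
{'t': 0.0, 'joints': [-1.358, 0.492, 1.559, 0.0, 1.092, -0.106], 'qvel': [-0.002, -0.001, -0.001, -0.001, -0.001, 0.0], 'tau': [-0.0, -61.265, -25.819, 0.069, 0.048, -0.0], 'eef_pos': [195.869, -593.279, 228.054], 'tcp_rot': [-1.687, 1.57, 1.773], 'ft_force': [0.779, 0.169, -0.505], 'moment': [-0.015, -0.069, 0.019], 'opening': 1.0}
scene {'fx': 453.854, 'fy': 453.854, 'cx': 319.775, 'cy': 235.662, 'dist': [-0.058, 0.0, 0.0, 0.0, 0.0], 'view': [[0.549, 0.836, 0.01, -276.291], [0.669, -0.432, -0.605, -328.566], [-0.501, 0.339, -0.796, 1065.255], [0.0, 0.0, 0.0, 1.0]]}
top {'fx': 517.958, 'fy': 517.958, 'cx': 323.214, 'cy': 244.623, 'dist': [-0.107, 0.0, 0.0, 0.0, 0.0], 'view': [[-0.02, -1.0, -0.001, -27.552], [-0.983, 0.02, -0.181, 545.408], [0.181, -0.003, -0.984, 884.958], [0.0, 0.0, 0.0, 1.0]]}
wrist {'fx': 411.974, 'fy': 411.974, 'cx': 319.069, 'cy': 239.296, 'dist': [-0.068, 0.0, 0.0, 0.0, 0.0], 'view': [[0.314, -0.949, -0.001, -624.399], [-0.92, -0.304, 0.248, -28.905], [-0.236, -0.078, -0.969, 388.458], [0.0, 0.0, 0.0, 1.0]]}
```

View pics/scene0.png

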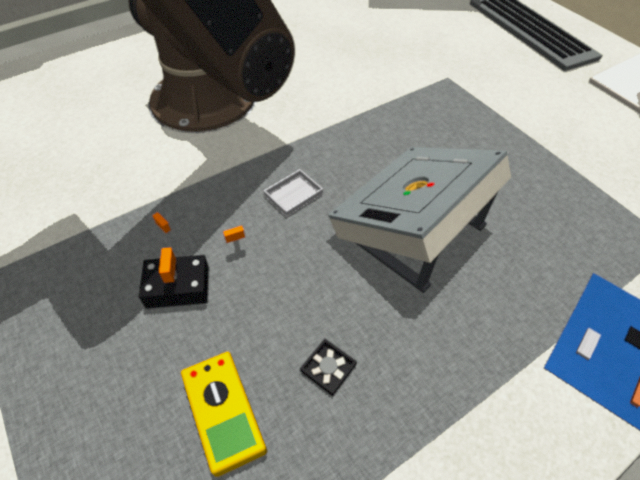

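View pics/top0.png

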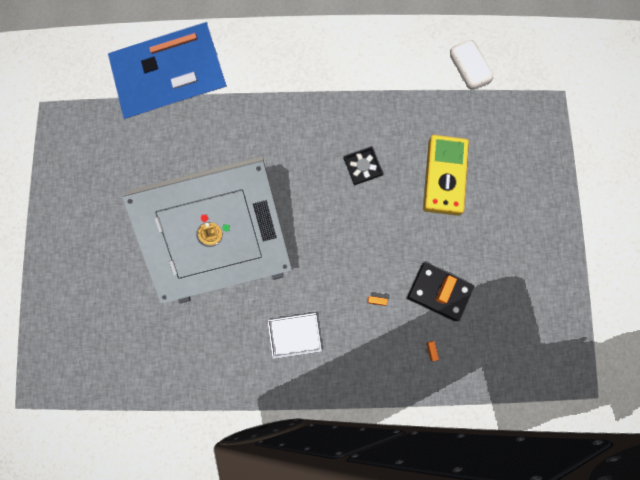

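The orange candidates are the holder key (scene 168,265 / top 448,290), a small one at scene 234,235 / top 378,300, and another at scene 160,222 / top 433,351. The first is the largest and the only one standing in the black holder, so it fits the description. The top view puts the lock at (209,233), red at (204,217) and green at (226,228).

```bash
cat > h.py <<'E'
import cv2,numpy as np
def K(i): return np.array([[i['fx'],0,i['cx']],[0,i['fy'],i['cy']],[0,0,1.]])
def ray(i,px):
    u=cv2.undistortPoints(np.array([[px]],float),K(i),np.array(i['dist'],float))[0,0]
    V=np.array(i['view']);R=V[:3,:3]
    d=R.T@np.array([u[0],u[1],1]); return -R.T@V[:3,3], d/np.linalg.norm(d)
def onz(i,px,z):
    c,d=ray(i,px); return c+d*(z-c[2])/d[2]
def tri(obs):  # [(info,px),...] -> point, residual mm
    A=0;b=0;L=[ray(*o) for o in obs]
    for c,d in L: P=np.eye(3)-np.outer(d,d);A=A+P;b=b+P@c
    p=np.linalg.solve(A,b); return p,[round(float(np.linalg.norm((np.eye(3)-np.outer(d,d))@(p-c))),1) for c,d in L]
def proj(i,p):
    V=np.array(i['view']);r,_=cv2.Rodrigues(V[:3,:3])
    return cv2.projectPoints(np.array([p],float),r,V[:3,3],K(i),np.array(i['dist'],float))[0][0,0]
def mask(im,lo,hi): return cv2.inRange(cv2.cvtColor(im,cv2.COLOR_BGR2HSV),lo,hi)
def blobs(m,amin=8):
    n,l,s,c=cv2.connectedComponentsWithStats(m)
    return sorted([(int(s[k,4]),c[k].round(1).tolist(),k) for k in range(1,n) if s[k,4]>=amin],reverse=True),l
ORANGE=((5,150,90),(18,255,255));RED=((0,190,120),(4,255,255));RED2=((174,170,100),(180,255,255));GREEN=((50,120,80),(85,255,255))
E
python3 - <<'E'
from h import *; from cell import cams
for n in("scene","top"):
    im=cv2.imread(f"pics/{n}0.png")
    for nm,r in(("or",ORANGE),("red",RED),("red2",RED2),("green",GREEN),("brass",((18,80,80),(28,255,255)))): print(n,nm,[b[:2] for b in blobs(mask(im,*r),5)[0]][:6])
s=cv2.imread("pics/scene0.png");t=cv2.imread("pics/top0.png")
a=cv2.resize(s[150:310,130:260],None,fx=3,fy=3,interpolation=cv2.INTER_CUBIC)
b=cv2.resize(t[205:255,180:240],None,fx=6.5,fy=6.5,interpolation=cv2.INTER_CUBIC)
o=np.zeros((480,800,3),np.uint8);o[:a.shape[0],:390]=a;o[:b.shape[0],400:400+b.shape[1]]=b
cv2.imwrite("pics/crop1.png",o)
E
```

```text
scene or [(482, [166.5, 264.5]), (234, [233.8, 233.5]), (184, [161.2, 222.0]), (120, [636.6, 395.6]), (29, [193.1, 373.5]), (27, [220.7, 362.0])]
scene red [(13, [429.8, 184.2]), (9, [193.1, 373.3]), (8, [220.1, 362.1])]
scene red2 []
scene green [(1321, [230.4, 436.9]), (20, [406.5, 192.5])]
scene brass [(4342, [219.8, 407.8]), (140, [415.6, 185.0]), (130, [165.2, 260.2]), (57, [232.9, 230.3])]
top or [(326, [446.1, 289.2]), (151, [432.2, 350.8]), (100, [377.8, 300.1]), (15, [434.7, 200.9]), (13, [455.8, 203.5])]
top red [(22, [203.9, 217.9]), (9, [455.9, 203.3]), (8, [434.9, 200.9])]
top red2 []
top green [(35, [225.8, 227.4])]
top brass [(2220, [444.9, 180.4]), (418, [209.6, 233.6]), (78, [376.7, 300.3]), (42, [444.3, 292.1])]
```

View pics/crop1.png

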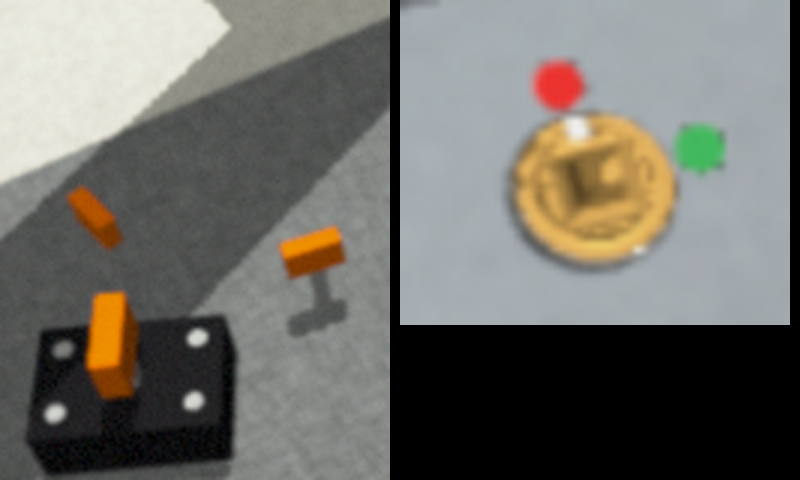

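The crop confirms it: the key with the largest orange handle stands in the black holder, and the other two are smaller. The lock's white mark (576,128 in the crop) sits just clockwise of the red dot.

Run:
```python
from h import *; from cell import cams,env
S=cams.camera_info("scene");T=cams.camera_info("top")
k,r=tri([(S,(166.5,264.5)),(T,(446.1,289.2))]);print("handle",k.round(1),r)
red,r=tri([(S,(429.8,184.2)),(T,(203.9,217.9))]);print("red",red.round(1),r)
g,r=tri([(S,(406.5,192.5)),(T,(225.8,227.4))]);print("green",g.round(1),r)
b,r=tri([(S,(415.6,185)),(T,(209.6,233.6))]);print("brass",b.round(1),r)
st=env.state()
from scipy.spatial.transform import Rotation as R
M=R.from_euler('xyz',st['tcp_rot']).as_matrix();print(M.round(3))
t=cv2.imread("pics/top0.png");bl,l=blobs(mask(t,*ORANGE));m=(l==bl[0][2]).astype(np.uint8)
c=cv2.findContours(m,0,1)[0][0];bx=cv2.boxPoints(cv2.minAreaRect(c));print([onz(T,p,84)[:2].round(1).tolist() for p in bx])
m=cv2.inRange(t,(0,0,0),(45,45,45));m[:250]=0;m[330:]=0;m[:,:400]=0;m[:,480:]=0
# panel corner screws for unit yaw: dark dots
p=[onz(T,q,z)[:2] for q,z in(((129.5,201),157),((258,169),157),((165,297),60),((284,267),60))]
print("panel screws rough",np.round(p,1).tolist())
```

```text
handle [ 457.2 -252.8   69.4] [0.8, 0.8]
red [581.  161.4 121.9] [0.8, 0.8]
green [566.7 126.4 109.4] [0.6, 0.6]
brass [557.8 155.4 102.8] [0.7, 0.7]
[[-0.     0.313 -0.95 ]
 [ 0.001 -0.95  -0.313]
 [-1.    -0.001 -0.   ]]
[[437.5, -228.2], [483.3, -250.8], [474.9, -268.9], [429.3, -246.1]]
panel screws rough [[604.6, 279.1], [653.7, 66.3], [454.2, 243.6], [504.0, 31.6]]
```

Call:
{"op": "carry_out", "data": {"grip": [-1,-1,-1,-1,-1], "linear": [[0.0136,-0.0483,-0.0709],[0.0136,-0.0483,-0.0709],[0.0136,-0.0483,-0.0709],[0.0136,-0.0483,-0.0709],[0.0136,-0.0483,-0.0709]], "turn": [0,0,0,0,0]}}

```text
t: 0.65
eef_pos: [327.1, -421.8, 194.3]
tcp_rot: [-1.737, 1.571, 1.723]
ft_force: [1.4, -0.9, 0.2]
opening: 0.999
```

Call:
{"op": "carry_out", "data": {"grip": [-1,-1,-1,-1,-1], "linear": [[0.0136,-0.0483,-0.0709],[0.0136,-0.0483,-0.0709],[0.0136,-0.0483,-0.0709],[0.0136,-0.0483,-0.0709],[0.0136,-0.0483,-0.0709]], "turn": [0,0,0,0,0]}}

```text
t: 1.15
eef_pos: [457.7, -251.6, 160.4]
tcp_rot: [1.353, 1.571, -1.47]
ft_force: [1.6, 0.1, -0.0]
opening: 1.001
```

Call:
{"op": "carry_out", "data": {"grip": [-1,-1,-1,-1,-1], "linear": [[0,0,0],[0,0,0],[0,0,0],[0,0,0],[0,0,0]], "turn": [0.047,0.047,0.047,0.047,0.047]}}

```text
t: 1.65
eef_pos: [456.8, -253.0, 160.5]
tcp_rot: [0.014, 1.571, 2.73]
ft_force: [0.6, -0.0, 0.3]
opening: 1.003
```

Call:
{"op": "carry_out", "data": {"grip": [-1,-1,-1], "linear": [[0,0,0],[0,0,0],[0,0,0]], "turn": [0.0117,0,0]}}

```text
t: 1.95
eef_pos: [456.8, -253.0, 160.5]
tcp_rot: [0.047, 1.571, 2.734]
ft_force: [-0.3, -0.2, 0.4]
opening: 1.0
```

```bash
cat > st.py <<'E'
from h import *; from cell import cams,env
from scipy.spatial.transform import Rotation as R
import sys
def st():
    s=env.state();M=R.from_euler('xyz',s['tcp_rot']).as_matrix()
    j=M[:,1];print("t",round(s['t'],2),"tcp",np.round(s['eef_pos'],1).tolist(),"jaw",round(float(np.degrees(np.arctan2(j[1],j[0]))),1),"F",np.round(s['ft_force'],1).tolist(),"M",np.round(s['moment'],2).tolist(),"open",round(float(s['opening']),3),"j",np.round(s['joints'],2).tolist());return s,M
def snap(n,f):
    i=cams.camera_info(n);im=cams.read_camera(n);cv2.imwrite(f"pics/{f}.png",im);return i,im
E
python3 - <<'E'
from st import *
st();i,im=snap("wrist","w1")
bl,l=blobs(mask(im,*ORANGE));print([b[:2] for b in bl[:4]])
c=max(cv2.findContours((l==bl[0][2]).astype(np.uint8),0,1)[0],key=cv2.contourArea);bx=cv2.boxPoints(cv2.minAreaRect(c))
print([ (p.round(0).tolist(),onz(i,p,84)[:2].round(1).tolist()) for p in bx])
E
```

```text
t 1.95 tcp [456.8, -253.0, 160.5] jaw -116.1 F [-0.3, -0.2, 0.4] M [0.08, 0.01, 0.01] open 1.0 j [-0.63, 0.43, 1.89, -0.0, 0.82, 1.39]
[(2240, [317.5, 250.7]), (809, [352.0, 381.8]), (42, [199.0, 7.4])]
[([304.0, 210.0], [484.4, -257.3]), ([331.0, 210.0], [477.7, -271.2]), ([331.0, 291.0], [433.2, -249.9]), ([304.0, 291.0], [440.4, -235.3])]
```

View pics/w1.png

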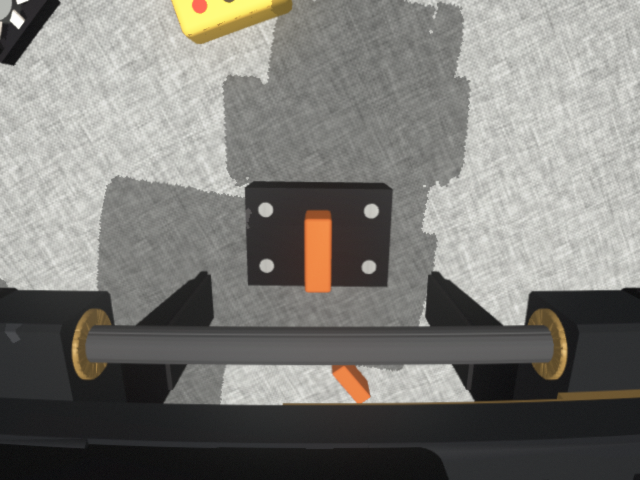

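The wrist view shows the handle at pixels 304–331 × 210–291, square to the jaws, with its centre at about (458,-253). I'll descend and grip.

Call:
{"op": "carry_out", "data": {"grip": [-1,-1,-1,-1,-1], "linear": [[0.05,0,0],[0.05,0,0],[0.05,0,0],[0.039,0,0],[0,0,0]], "turn": [0,0,0,0,0]}}

```text
t: 2.5
eef_pos: [456.0, -252.5, 64.2]
tcp_rot: [-0.158, 1.567, 2.528]
ft_force: [0.0, 0.6, 0.7]
opening: 1.0
```

Call:
{"op": "carry_out", "data": {"grip": [1,1,1,1,1], "linear": [[0,0,0],[0,0,0],[0,0,0],[0,0,0],[0,0,0]], "turn": [0,0,0,0,0]}}

```text
t: 3.0
eef_pos: [457.0, -253.2, 66.6]
tcp_rot: [2.879, 1.57, -0.719]
ft_force: [1.0, -0.7, -0.0]
opening: 0.638
```

Call:
{"op": "carry_out", "data": {"grip": [1,1,1,1,1], "linear": [[0,0,0],[0,0,0],[0,0,0],[0,0,0],[0,0,0]], "turn": [0,0,0,0,0]}}

```text
t: 3.5
eef_pos: [456.8, -253.1, 66.1]
tcp_rot: [1.336, 1.571, -2.262]
ft_force: [0.2, -0.1, 0.1]
opening: 0.212
```

Call:
{"op": "carry_out", "data": {"grip": [1,1,1,1,1], "linear": [[0,0,0],[0,0,0],[0,0,0],[0,0,0],[0,0,0]], "turn": [0,0,0,0,0]}}

```text
t: 4.0
eef_pos: [456.9, -253.1, 66.1]
tcp_rot: [1.152, 1.571, -2.446]
ft_force: [-0.8, 0.5, -0.4]
opening: 0.168
```

Call:
{"op": "carry_out", "data": {"grip": [1,1,1,1,1], "linear": [[-0.018,0,0],[-0.018,0,0],[-0.018,0,0],[0,0,0],[0,0,0]], "turn": [0,0,0,0,0]}}

```text
t: 4.5
eef_pos: [457.0, -253.1, 93.6]
tcp_rot: [2.884, 1.57, -0.714]
ft_force: [0.2, 0.0, -0.6]
opening: 0.165
```

Run:
```python
from st import *
st();i,im=snap("scene","s1");j,jm=snap("wrist","w2")
a=cv2.resize(im[190:310,100:250],(600,480),interpolation=cv2.INTER_CUBIC)
cv2.imwrite("pics/crop2.png",a)
```

```text
t 4.5 tcp [457.0, -253.1, 93.6] jaw -116.1 F [0.2, 0.0, -0.6] M [0.08, 0.02, 0.03] open 0.165 j [-0.63, 0.53, 1.94, -0.0, 0.66, 1.39]
```

View pics/crop2.png

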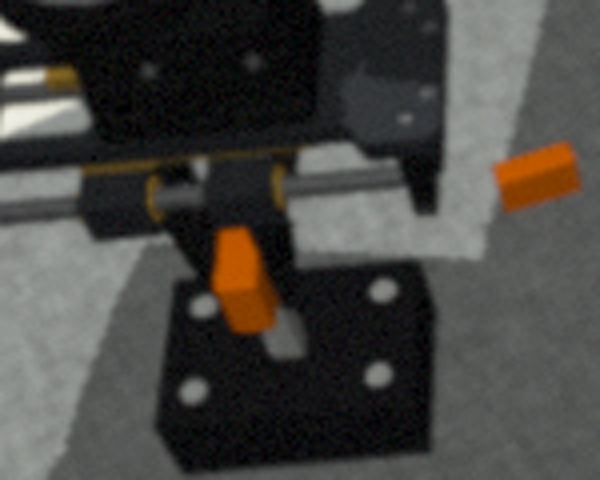

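The key is gripped (opening 0.165 ≈ 16 mm), with its shank (crop 285,330) about 6 mm down in the hole. Since the tool can't be tilted, I'll lean the key 30° in the jaws against the hole's edge.

Call:
{"op": "carry_out", "data": {"grip": [1,1,1,1,1], "linear": [[0.0009,0,0.0068],[0.0009,0,0.0068],[0.0009,0,0.0068],[0.0009,0,0.0068],[0.0009,0,0.0068]], "turn": [0,0,0,0,0]}}

```text
t: 5.1
eef_pos: [443.2, -246.5, 91.5]
tcp_rot: [3.037, 1.566, -0.561]
ft_force: [6.7, -1.6, 4.1]
opening: 0.167
```

Call:
{"op": "carry_out", "data": {"grip": [1,1,1,1,1], "linear": [[0.0009,0,0.0068],[0.0009,0,0.0068],[0.0009,0,0.0068],[0.0009,0,0.0068],[0.0009,0,0.0068]], "turn": [0,0,0,0,0]}}

```text
t: 5.6
eef_pos: [427.9, -239.0, 88.9]
tcp_rot: [3.022, 1.566, -0.576]
ft_force: [8.7, -1.2, -2.1]
opening: 0.165
```

Call:
{"op": "carry_out", "data": {"grip": [1,1], "linear": [[0,0,0],[0,0,0]], "turn": [0,0]}}

```text
t: 5.8
eef_pos: [427.5, -238.8, 88.8]
tcp_rot: [3.019, 1.567, -0.579]
ft_force: [5.8, -1.3, -0.4]
opening: 0.167
```

Run:
```python
from st import *
st();i,im=snap("scene","s2")
```

```text
t 5.8 tcp [427.5, -238.8, 88.8] jaw -116.2 F [5.8, -1.3, -0.4] M [-0.22, -1.28, 0.01] open 0.167 j [-0.64, 0.51, 2.03, 0.0, 0.6, 1.38]
```

Call:
{"op": "carry_out", "data": {"grip": [1,1,1,1,1], "linear": [[-0.04,0,0],[-0.07,0,0],[-0.08,0,0],[-0.07,0,0],[0,0,0]], "turn": [0,0,0,0,0]}}

```text
t: 6.35
eef_pos: [427.3, -238.8, 222.3]
tcp_rot: [2.943, 1.564, -0.655]
ft_force: [0.7, -0.1, -1.4]
opening: 0.166
```

Run:
```python
from st import *
s,M=st();i,im=snap("scene","s3");j,jm=snap("top","t3")
G=np.array(s['eef_pos'])+[0,0,5]; p=proj(i,G); print(p); q=proj(j,G);print(q)
print([b[:2] for b in blobs(mask(im,*ORANGE))[0]][:5]);print([b[:2] for b in blobs(mask(jm,*ORANGE))[0]][:5])
x,y=map(int,p);a=cv2.resize(im[max(0,y-60):y+60,x-60:x+60],(480,480),interpolation=cv2.INTER_CUBIC)
cv2.imwrite("pics/crop3.png",a)
```

```text
t 6.35 tcp [427.3, -238.8, 222.3] jaw -116.1 F [0.7, -0.1, -1.4] M [0.06, 0.01, 0.04] open 0.166 j [-0.64, 0.3, 1.89, -0.0, 0.94, 1.38]
[137.85069588 176.90385833]
[463.61674223 299.68572283]
[(438, [134.5, 183.8]), (255, [233.7, 233.8]), (183, [161.1, 222.1]), (120, [636.6, 395.6]), (26, [193.2, 373.5])]
[(132, [376.8, 300.3]), (15, [434.7, 200.9]), (13, [455.8, 203.5])]
```

View pics/crop3.png

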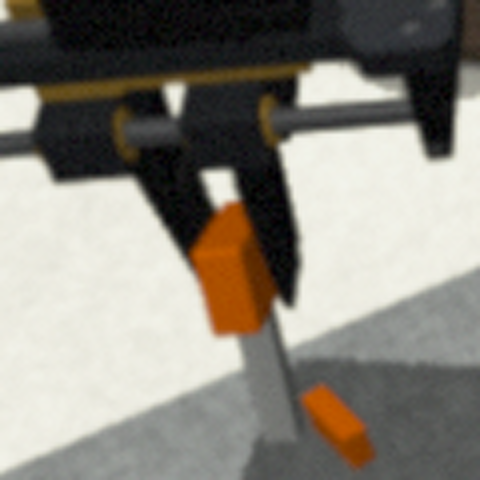

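Run:
```python
from st import *
s,M=st();i=cams.camera_info("scene");G=np.array(s['eef_pos'],float)+[0,0,5]
for th in(24,28,30,32,36):
    t=np.radians(th);a=np.cos(t)*np.array([0,0,1])+np.sin(t)*M[:,2];x=-M[:,2]*np.cos(t)+np.array([0,0,np.sin(t)]);y=M[:,1]
    out=[]
    for z,hx in((0,6),(78,23)):
        out+=[((proj(i,G+(z-65)*a+sx*hx*x+sy*(6 if z==0 else 8)*y)-[77,116])*4).round(0).tolist() for sx in(-1,1) for sy in(-1,1)]
    print(th,out)
```

```text
t 6.45 tcp [426.1, -237.9, 218.5] jaw -116.1 F [-0.3, 0.6, -1.3] M [0.07, 0.04, 0.04] open 0.164 j [-0.64, 0.31, 1.9, -0.0, 0.93, 1.38]
24 [[312.0, 414.0], [277.0, 417.0], [305.0, 429.0], [270.0, 433.0], [279.0, 186.0], [231.0, 190.0], [247.0, 234.0], [196.0, 239.0]]
28 [[309.0, 420.0], [274.0, 424.0], [302.0, 434.0], [266.0, 437.0], [280.0, 189.0], [233.0, 193.0], [247.0, 228.0], [196.0, 233.0]]
30 [[308.0, 423.0], [273.0, 427.0], [300.0, 436.0], [265.0, 439.0], [281.0, 191.0], [234.0, 195.0], [247.0, 226.0], [196.0, 230.0]]
32 [[307.0, 426.0], [272.0, 429.0], [298.0, 438.0], [263.0, 441.0], [282.0, 193.0], [235.0, 197.0], [247.0, 223.0], [196.0, 227.0]]
36 [[304.0, 431.0], [268.0, 434.0], [295.0, 440.0], [259.0, 444.0], [284.0, 197.0], [236.0, 202.0], [247.0, 217.0], [196.0, 222.0]]
```

Run:
```python
from st import *
s,M=st();i,im=snap("wrist","w4");G=np.array(s['eef_pos'],float)+[0,0,5]
bl,l=blobs(mask(im,*ORANGE));print([b[:2] for b in bl[:3]],[cv2.boundingRect((l==b[2]).astype(np.uint8)) for b in bl[:3]])
for th in(22,26,30,34):
    t=np.radians(th);a=np.cos(t)*np.array([0,0,1])+np.sin(t)*M[:,2];x=-M[:,2]*np.cos(t)+np.array([0,0,np.sin(t)]);y=M[:,1]
    P=lambda X,Y,Z:proj(i,G+(Z-65)*a+X*x+Y*y).round(0).tolist()
    print(th,"tip far/near",P(6,0,0),P(-6,0,0),"tipw",P(6,6,0),P(6,-6,0),"handle upper edge",P(23,0,78),P(23,0,48),"lower",P(-23,0,78))
cv2.imwrite("pics/crop4.png",cv2.resize(im[60:360,200:440],(640,800)[0:1]+(800,) if 0 else (480,600),interpolation=cv2.INTER_CUBIC))
```

```text
t 6.45 tcp [426.1, -237.9, 218.5] jaw -116.1 F [-0.3, 0.6, -1.3] M [0.07, 0.04, 0.04] open 0.164 j [-0.64, 0.31, 1.9, -0.0, 0.93, 1.38]
[(4420, [319.0, 277.4]), (734, [198.4, 260.2])] [(296, 227, 48, 100), (176, 247, 45, 28)]
22 tip far/near [318.0, 212.0] [318.0, 231.0] tipw [330.0, 212.0] [307.0, 212.0] handle upper edge [318.0, 295.0] [318.0, 241.0] lower [318.0, 377.0]
26 tip far/near [318.0, 205.0] [318.0, 224.0] tipw [330.0, 205.0] [307.0, 205.0] handle upper edge [318.0, 300.0] [318.0, 242.0] lower [318.0, 374.0]
30 tip far/near [318.0, 198.0] [318.0, 217.0] tipw [331.0, 198.0] [306.0, 198.0] handle upper edge [318.0, 305.0] [318.0, 242.0] lower [318.0, 372.0]
34 tip far/near [318.0, 192.0] [318.0, 210.0] tipw [331.0, 192.0] [306.0, 192.0] handle upper edge [318.0, 311.0] [318.0, 243.0] lower [318.0, 369.0]
```

View pics/crop4.png

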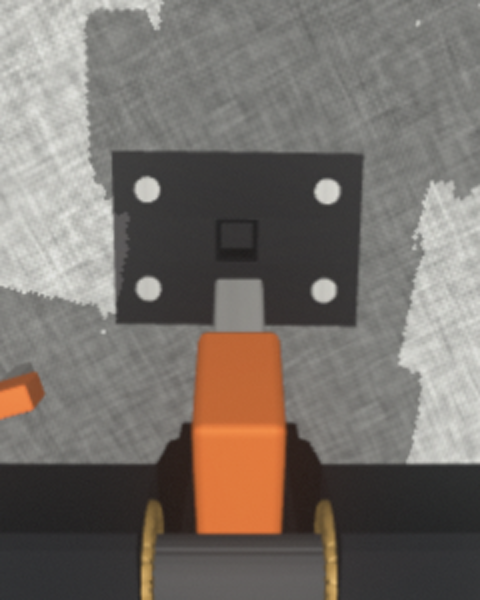

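```bash
cat > fit.py <<'E'
from st import *
from scipy.optimize import least_squares
def keyfit(i,s,M,ys,pts=((6,0,0),(23,0,48),(23,0,78))):
    """rows of tip far edge, handle lower & upper far edges -> tilt, shift along -tool z, grasp height on key"""
    G=np.array(s['eef_pos'],float)+[0,0,5]
    def P(q,X,Y,Z):
        t,d,g=q;a=np.cos(t)*np.array([0,0,1])+np.sin(t)*M[:,2];x=-M[:,2]*np.cos(t)+np.array([0,0,np.sin(t)])
        return proj(i,G-M[:,2]*d+(Z-g)*a+X*x)
    r=least_squares(lambda q:[P(q,*p)[1]-y for p,y in zip(pts,ys)],[.5,0,65],x_scale=[.1,5,5])
    q=r.x;print("tilt deg",np.degrees(q[0]).round(1),"shift",q[1].round(1),"grasp at key z",q[2].round(1),"cost",r.cost.round(3));return q
E
python3 - <<'E'
from fit import *
s,M=st();i=cams.camera_info("wrist")
q=keyfit(i,s,M,(199.5,226.5,273.5))
keyfit(i,s,M,(200.5,226.5,273.5));keyfit(i,s,M,(199.5,227.5,273.5))
# widths check
E
```

```text
t 6.5 tcp [425.8, -237.7, 217.7] jaw -116.1 F [-0.1, -0.1, -0.9] M [0.07, 0.04, -0.01] open 0.168 j [-0.64, 0.31, 1.9, -0.0, 0.93, 1.38]
tilt deg 24.0 shift -7.4 grasp at key z 86.8 cost 0.0
tilt deg 23.1 shift -4.9 grasp at key z 83.2 cost 0.0
tilt deg 25.1 shift -13.8 grasp at key z 95.8 cost 0.0
```

Run:
```python
from fit import *
W=cams.camera_info("wrist");S=cams.camera_info("scene");s,M=st()
Gw=np.array([426.1,-237.9,218.5+5]);Gs=np.array([427.3,-238.8,222.3+5])
w=[((6,-6,0),(307.5,199.5)),((6,6,0),(331.5,199.5)),((23,-8,48),(299.5,226.7)),((23,8,48),(340,226.7)),((23,-8,78),(296,273.5)),((23,8,78),(342.3,273.5))]
sc=[((23,8,78),(190,250)),((23,-8,78),(245,262)),((23,8,48),(215,335)),((23,-8,48),(262,332)),((6,6,0),(262,440)),((6,-6,0),(298,438))]
def key(G,q,p):
    t,d,g=q[:3];a=np.cos(t)*np.array([0,0,1])+np.sin(t)*M[:,2];x=-M[:,2]*np.cos(t)+np.array([0,0,np.sin(t)])
    return G-M[:,2]*d+(p[2]-g)*a+p[0]*x+p[1]*M[:,1]
def res(q):
    r=[]
    for p,u in w: 
        e=proj(W,key(Gw,q,p))-u; r+=[e[0],e[1]]
    for p,u in sc: 
        e=proj(S,key(Gs,q,p))-[77+u[0]/4,116+u[1]/4]; r+=[e[0]-q[3],e[1]-q[4]]
    return np.array(r)
r=least_squares(res,[.5,0,65,0,0]);print(np.degrees(r.x[0]).round(1),r.x[1:].round(1));print(r.fun.reshape(-1,2).round(1).tolist())
```

```text
t 6.5 tcp [425.8, -237.7, 217.7] jaw -116.1 F [-0.1, -0.1, -0.9] M [0.07, 0.04, -0.01] open 0.168 j [-0.64, 0.31, 1.9, -0.0, 0.93, 1.38]
22.4 [ 0.  75.6  2.3  3.2]
[[-0.3, 0.5], [-1.7, 0.5], [-0.5, -1.1], [-2.2, -1.1], [-0.3, 0.6], [-1.4, 0.6], [0.1, 1.1], [-0.9, -3.1], [-0.4, 1.0], [0.2, 0.7], [0.6, 0.3], [0.3, 0.0]]
```

Run:
```python
from fit import *
S=cams.camera_info("scene");s,M=st()
for f,G in(("s1",[457,-253.1,98.6]),("scene0",[457,-253.1,71.1])):
  im=cv2.imread(f"pics/{f}.png");bl,l=blobs(mask(im,*ORANGE));print(f,[b[:2] for b in bl[:3]])
  for b in bl[:1]:
    ys,xs=np.nonzero(l==b[2]);print(xs.min(),xs.max(),ys.min(),ys.max())
  for g in(65,75):
    P=np.array([proj(S,np.array(G)+(z-g)*np.array([0,0,1])-X*M[:,2]+Y*M[:,1]) for X in(-23,23) for Y in(-8,8) for z in(48,78)])
    print(g,P.min(0).round(1),P.max(0).round(1))
W=cv2.imread("pics/w2.png");bl,l=blobs(mask(W,*ORANGE));print([(b[:2],cv2.boundingRect((l==b[2]).astype(np.uint8))) for b in bl[:2]])
```

```text
t 6.5 tcp [425.8, -237.7, 217.7] jaw -116.1 F [-0.1, -0.1, -0.9] M [0.07, 0.04, -0.01] open 0.168 j [-0.64, 0.31, 1.9, -0.0, 0.93, 1.38]
s1 [(302, [160.0, 260.0]), (250, [234.1, 233.7]), (118, [636.6, 395.5])]
153 168 247 272
65 [152.4 235.6] [171.1 273.3]
75 [154.4 239.6] [172.7 276.8]
scene0 [(482, [166.5, 264.5]), (234, [233.8, 233.5]), (184, [161.2, 222.0])]
158 174 247 282
65 [157.7 246.4] [175.4 282.9]
75 [159.5 250.1] [176.9 286.2]
[((3333, [319.0, 289.2]), (297, 250, 45, 77)), ((1390, [133.4, 384.9]), (106, 364, 51, 38))]
```

Run:
```python
from fit import *
s,M=st();w,wm=snap("wrist","w5");i,im=snap("scene","s5");s,M=st()
a=cv2.resize(wm[190:290,280:360],None,fx=5,fy=5,interpolation=cv2.INTER_CUBIC)
b=cv2.resize(im[156:236,110:175],None,fx=6,fy=6,interpolation=cv2.INTER_CUBIC)
o=np.zeros((500,800,3),np.uint8);o[:,:400]=a;o[:480,400:790]=b
cv2.imwrite("pics/crop5.png",o)
```

```text
t 6.5 tcp [425.8, -237.7, 217.7] jaw -116.1 F [-0.1, -0.1, -0.9] M [0.07, 0.04, -0.01] open 0.168 j [-0.64, 0.31, 1.9, -0.0, 0.93, 1.38]
t 6.6 tcp [425.8, -237.7, 217.2] jaw -116.1 F [-0.1, 0.3, -1.3] M [0.06, 0.02, 0.01] open 0.168 j [-0.64, 0.31, 1.9, -0.0, 0.93, 1.38]
```

View pics/crop5.png

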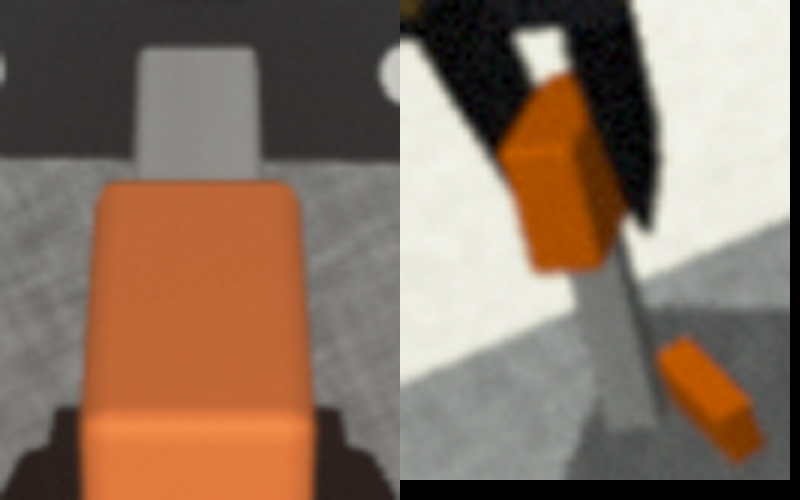

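Run:
```python
from fit import *
W=cams.camera_info("wrist");S=cams.camera_info("scene");s,M=st()
G=np.array(s['eef_pos'])+[0,0,5]
w=[((6,-6,0),(308,199.2)),((6,6,0),(331.6,199.2)),((23,-8,48),(299.4,226.4)),((23,8,48),(340.4,226.4)),((23,-8,78),(296.4,273)),((23,8,78),(342.8,273))]
sc=[((23,8,78),(126.7,181.3)),((23,-8,78),(139.2,181)),((23,8,48),(132.7,201)),((23,-8,48),(142.8,201)),((6,6,0),(144.7,227.7)),((6,-6,0),(152.5,226.8))]
def key(q,p):
    t,d,g,e=q[:4];a=np.cos(t)*np.array([0,0,1])+np.sin(t)*M[:,2];x=-M[:,2]*np.cos(t)+np.array([0,0,np.sin(t)])
    return G-M[:,2]*d+(p[2]-g)*a+p[0]*x+(p[1]+e)*M[:,1]
def run(a,b):
    f=lambda q:np.concatenate([(proj(W,key(q,p))-u)*a for p,u in w]+[(proj(S,key(q,p))-u)*b for p,u in sc])
    r=least_squares(f,[.5,0,65,0]);print(a,b,np.degrees(r.x[0]).round(1),r.x[1:].round(1),r.fun.reshape(-1,2).round(1).tolist())
run(1,1);run(1,0);run(0,1)
```

```text
t 6.6 tcp [425.8, -237.7, 217.2] jaw -116.1 F [-0.1, 0.3, -1.3] M [0.06, 0.02, 0.01] open 0.168 j [-0.64, 0.31, 1.9, -0.0, 0.93, 1.38]
1 1 21.3 [ 6.1 66.2  0.5] [[-0.1, 0.9], [-0.3, 0.9], [0.0, -1.9], [-0.4, -1.8], [-0.5, 1.3], [0.9, 1.3], [-0.9, 0.3], [-0.6, -0.5], [-1.0, 1.8], [1.3, 0.7], [-0.1, 0.3], [0.9, 0.4]]
1 0 22.2 [ 1.7 73.4  0.6] [[0.2, 0.5], [-0.6, 0.5], [0.8, -1.3], [-1.1, -1.3], [0.7, 0.8], [-0.2, 0.8], [0.0, 0.0], [0.0, 0.0], [0.0, 0.0], [0.0, 0.0], [0.0, 0.0], [0.0, 0.0]]
0 1 25.3 [-37.1  99.9  12.2] [[0.0, 0.0], [0.0, 0.0], [0.0, 0.0], [0.0, 0.0], [0.0, 0.0], [0.0, 0.0], [0.4, 0.2], [-0.2, -0.6], [-0.5, 0.9], [1.1, -0.1], [-0.7, -0.2], [-0.2, -0.1]]
```

The key has leaned only about 22°, its axis shifted about 6 mm in the jaws. The rest of the tilt can be done in the lock socket itself. I'll carry it to a hover below the lock and take a close look.

Call:
{"op": "carry_out", "data": {"grip": [1,1,1,1,1], "linear": [[0,0,0],[0,0,0],[0,0,0],[0,0,0],[0,0,0]], "turn": [-0.0424,-0.0424,-0.0424,-0.0424,-0.0424]}}

```text
t: 7.1
eef_pos: [426.0, -237.9, 217.3]
tcp_rot: [-0.836, 1.568, 2.521]
ft_force: [-0.3, 0.3, 0.0]
opening: 0.168
```

Call:
{"op": "carry_out", "data": {"grip": [1,1,1,1,1], "linear": [[0,-0.0711,-0.0282],[0,-0.0711,-0.0282],[0,-0.0711,-0.0282],[0,-0.0711,-0.0282],[0,-0.0711,-0.0282]], "turn": [0,0,0,0,0]}}

```text
t: 7.6
eef_pos: [457.9, -48.0, 217.5]
tcp_rot: [-0.42, 1.569, 2.931]
ft_force: [0.5, -0.9, -0.4]
opening: 0.169
```

Call:
{"op": "carry_out", "data": {"grip": [1,1,1,1,1], "linear": [[0,-0.0711,-0.0282],[0,-0.0711,-0.0282],[0,-0.0711,-0.0282],[0,-0.0711,-0.0282],[0,-0.0711,-0.0282]], "turn": [0,0,0,0,0]}}

```text
t: 8.1
eef_pos: [489.9, 140.5, 217.3]
tcp_rot: [-0.003, 1.568, -2.934]
ft_force: [1.0, -0.5, -0.5]
opening: 0.169
```

Call:
{"op": "carry_out", "data": {"grip": [1,1,1], "linear": [[0,0,0],[0,0,0],[0,0,0]], "turn": [0,0,0]}}

```text
t: 8.4
eef_pos: [489.9, 138.3, 217.8]
tcp_rot: [0.079, 1.569, -2.853]
ft_force: [0.2, 0.6, -1.0]
opening: 0.163
```

Run:
```python
from fit import *
s,M=st();w,wm=snap("wrist","w6")
for nm,r in(("or",ORANGE),("red",RED),("green",GREEN),("brass",((18,80,80),(28,255,255))),("white",((0,0,235),(180,30,255)))):
    print(nm,[b[:2] for b in blobs(mask(wm,*r),20)[0]][:4])
```

```text
t 8.4 tcp [489.9, 138.3, 217.8] jaw -78.0 F [0.2, 0.6, -1.0] M [0.05, -0.0, 0.01] open 0.163 j [0.15, 0.34, 1.85, -0.0, 0.95, 1.51]
or [(4358, [319.1, 277.8]), (41, [584.7, 321.7])]
red []
green [(232, [364.4, 130.1])]
brass [(2611, [315.1, 132.0]), (1405, [375.1, 400.6]), (544, [274.6, 346.7]), (532, [363.7, 346.9])]
white [(904, [71.8, 392.5]), (204, [176.9, 83.2]), (122, [205.7, 194.5]), (62, [314.6, 109.5])]
```

View pics/w6.png

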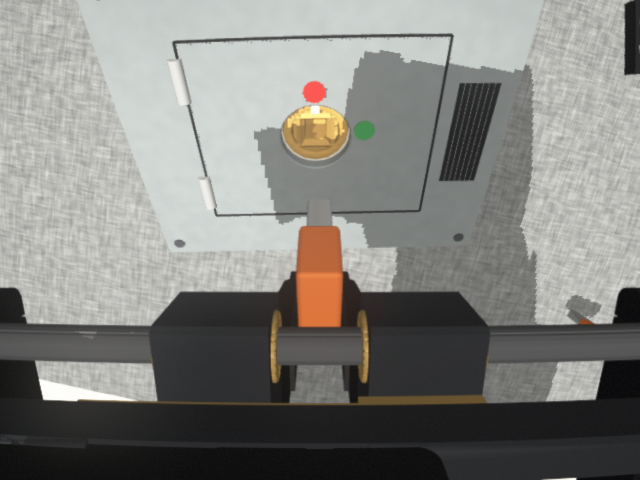

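The wrist view shows the brass lock at (315,132), red (314,92), green (364,130) and the white mark (314.6,109.5). The mark lies straight up the image, so the lock is at about 0 and the key's yaw already fits.

Run:
```python
from fit import *
s,M=st();W=cams.camera_info("wrist");S=cams.camera_info("scene");T=cams.camera_info("top")
wm=cv2.imread("pics/w6.png");m=mask(wm,(12,70,60),(30,255,255));m[170:]=0
c=max(cv2.findContours(m,0,1)[0],key=cv2.contourArea);e=cv2.fitEllipse(cv2.convexHull(c));print(e)
u=e[0]
p,r=tri([(S,(415.6,185)),(T,(209.6,233.6)),(W,u)]);print("brass 3",p.round(1),r)
p,r=tri([(T,(209.6,233.6)),(W,u)]);print("TW",p.round(1),r)
p,r=tri([(S,(406.5,192.5)),(T,(225.8,227.4)),(W,(364.4,130.1))]);print("green",p.round(1),r)
mr=cv2.bitwise_or(mask(wm,(0,120,100),(5,255,255)),mask(wm,(172,120,100),(180,255,255)));mr[200:]=0
rb=blobs(mr,20)[0][0][1];print(rb);p2,r=tri([(S,(429.8,184.2)),(T,(203.9,217.9)),(W,rb)]);print("red",p2.round(1),r)
```

```text
t 8.45 tcp [490.0, 138.0, 218.1] jaw -78.0 F [0.5, -0.4, 0.4] M [-0.02, 0.07, -0.04] open 0.168 j [0.14, 0.34, 1.85, -0.0, 0.95, 1.51]
((315.13104248046875, 131.2576446533203), (53.27511978149414, 64.29779052734375), 88.60546112060547)
brass 3 [558.  155.3 102.9] [0.8, 0.7, 0.4]
TW [558.1 155.5 104.2] [0.3, 0.3]
green [566.3 126.  109.7] [0.4, 1.0, 1.0]
[313.9, 91.8]
red [580.7 161.  122.1] [0.5, 1.2, 0.8]
```

Run:
```python
from fit import *
s,M=st();W=cams.camera_info("wrist");S=cams.camera_info("scene")
# rebuild wrist camera pose as it stood at w5 (fixed to tool)
T=lambda M,p:np.vstack([np.column_stack([M,p]),[0,0,0,1]])
now=T(M,np.array(s['eef_pos']));E=np.array(W['view'])@now
a=np.radians(-116.1);j=np.array([np.cos(a),np.sin(a),0]);dn=np.array([0,0,-1.]);M5=np.column_stack([dn,j,np.cross(dn,j)])
p5=np.array([425.8,-237.7,217.3]);W5=dict(W);W5['view']=E@np.linalg.inv(T(M5,p5))
for nm,a,b in(("tip+6x",(319.8,199.2),(148.6,227.2)),("h48",(319.9,226.4),(137.7,201)),("h78",(319.6,273),(133,181.2))):
    p,r=tri([(W5,a),(S,b)]);print(nm,(M5.T@(p-p5)).round(1),r)
```

```text
t 8.45 tcp [490.0, 138.0, 218.1] jaw -78.0 F [0.5, -0.4, 0.4] M [-0.02, 0.07, -0.04] open 0.168 j [0.14, 0.34, 1.85, -0.0, 0.95, 1.51]
tip+6x [ 52.6   0.3 -36.7] [0.2, 0.2]
h48 [  1.7   0.2 -33.9] [0.1, 0.1]
h78 [-23.9  -0.2 -23.4] [0.2, 0.2]
```

Call:
{"op": "carry_out", "data": {"grip": [1,1,1,1,1], "linear": [[0.018,-0.001,-0.012],[0.018,-0.001,-0.012],[0.018,-0.001,-0.012],[0.018,-0.001,-0.012],[0.0166,-0.0008,-0.012]], "turn": [0,0,0,0,0]}}

```text
t: 8.95
eef_pos: [519.5, 147.6, 173.2]
tcp_rot: [0.096, 1.57, -2.836]
ft_force: [-0.7, 0.2, -0.4]
opening: 0.166
```

Call:
{"op": "carry_out", "data": {"grip": [1,1,1], "linear": [[0,0,0],[0,0,0],[0,0,0]], "turn": [0,0,0]}}

```text
t: 9.25
eef_pos: [519.0, 147.6, 174.6]
tcp_rot: [2.697, 1.571, -0.235]
ft_force: [-0.2, 0.3, 0.2]
opening: 0.165
```

Run:
```python
from fit import *
s,M=st();w,wm=snap("wrist","w7");S,sm=snap("scene","s7")
n=np.array([-.487,-.113,.866]);m=np.array([558.8,155.3,101.5])
print("mouth",proj(w,m),"tip est",proj(w,np.array(s['eef_pos'])+M@np.array([54.9,.3,-31.1])),"tip axis",[np.round((np.array(s['eef_pos'])+M@np.array([54.9,.3,-31.1])-m)@v,1) for v in (n,np.array([.843,.197,.5]),np.array([-.227,.974,0]))])
a=cv2.resize(wm[130:290,240:400],(480,480),interpolation=cv2.INTER_CUBIC);b=cv2.resize(sm[130:230,370:450],(320,400),interpolation=cv2.INTER_CUBIC)
o=np.zeros((480,800,3),np.uint8);o[:,:480]=a;o[:400,480:]=b;cv2.imwrite("pics/crop7.png",o)
```

```text
t 9.25 tcp [519.0, 147.6, 174.6] jaw -78.0 F [-0.2, 0.3, 0.2] M [0.03, 0.04, 0.03] open 0.165 j [0.15, 0.44, 1.83, -0.0, 0.88, 1.52]
mouth [320.77847835 186.58560829] tip est [320.04184062 209.15035448] tip axis [np.float64(20.4), np.float64(0.9), np.float64(0.6)]
```

View pics/crop7.png

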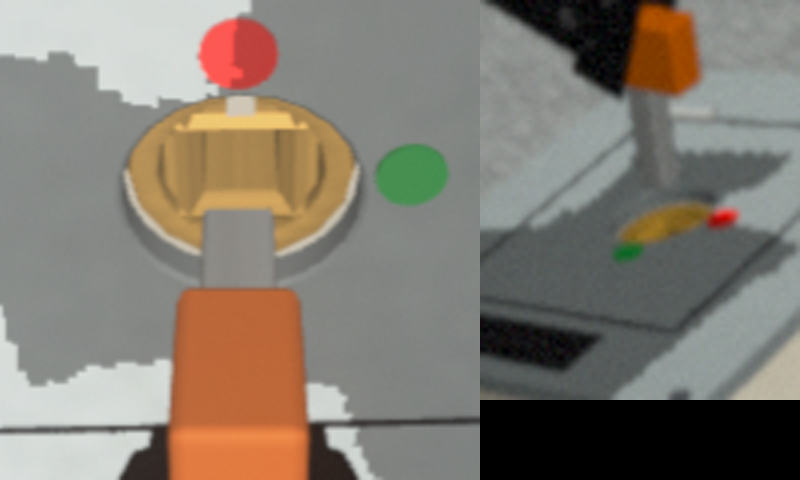

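The crop shows the square socket (centre 240,168) square with the shank and directly ahead of the tip, matching the projected mouth position. I'll go in along the lock axis.

Call:
{"op": "carry_out", "data": {"grip": [1,1,1,1,1], "linear": [[0.00866,0,-0.005],[0.00866,0,-0.005],[0.00866,0,-0.005],[0.00866,0,-0.005],[0,0,0]], "turn": [0,0,0,0,0]}}

```text
t: 9.85
eef_pos: [528.9, 149.6, 156.2]
tcp_rot: [0.027, 1.57, -2.905]
ft_force: [-0.9, 0.2, -1.5]
opening: 0.168
```

Call:
{"op": "carry_out", "data": {"grip": [1,1,1,1,1], "linear": [[0.00866,0,-0.005],[0.00433,0,-0.0025],[0,0,0],[0,0,0],[0,0,0]], "turn": [0,0,0,0,0]}}

```text
t: 10.35
eef_pos: [531.5, 150.3, 149.7]
tcp_rot: [-0.026, 1.568, -2.957]
ft_force: [-5.0, -0.9, -6.2]
opening: 0.169
```

Call:
{"op": "carry_out", "data": {"grip": [1,1,1,1,1], "linear": [[0.002,0,0.0035],[0.002,0,0.0035],[0.002,0,0.0035],[0.002,0,0.0035],[0.002,0,0.0035]], "turn": [0,0,0,0,0]}}

```text
t: 10.85
eef_pos: [525.4, 148.8, 146.5]
tcp_rot: [3.078, 1.566, 0.146]
ft_force: [4.2, 1.0, 6.1]
opening: 0.164
```

Call:
{"op": "carry_out", "data": {"grip": [1,1], "linear": [[0.001,0,0.0017],[0,0,0]], "turn": [0,0]}}

```text
t: 11.05
eef_pos: [524.2, 148.6, 145.8]
tcp_rot: [3.065, 1.567, 0.134]
ft_force: [4.8, 0.7, 5.8]
opening: 0.17
```

Run:
```python
from fit import *
s,M=st();w,wm=snap("wrist","w8")
bl,l=blobs(mask(wm,*ORANGE));print([(b[:2],cv2.boundingRect((l==b[2]).astype(np.uint8))) for b in bl[:1]])
h=cv2.cvtColor(wm,cv2.COLOR_BGR2HSV);print([(y,h[y,319].tolist()) for y in range(205,285,4)])
```

```text
t 11.05 tcp [524.2, 148.6, 145.8] jaw -78.0 F [4.8, 0.7, 5.8] M [0.24, -1.14, -0.03] open 0.17 j [0.15, 0.48, 1.85, -0.0, 0.81, 1.52]
[((4555, [319.1, 276.3]), (295, 224, 49, 103))]
[(205, [19, 14, 148]), (209, [19, 14, 147]), (213, [20, 16, 147]), (217, [19, 14, 147]), (221, [23, 14, 148]), (225, [10, 174, 191]), (229, [11, 179, 195]), (233, [10, 180, 196]), (237, [10, 180, 195]), (241, [11, 181, 196]), (245, [11, 180, 196]), (249, [11, 181, 197]), (253, [11, 182, 198]), (257, [10, 182, 198]), (261, [11, 181, 197]), (265, [11, 182, 199]), (269, [11, 185, 199]), (273, [11, 183, 205]), (277, [12, 173, 242]), (281, [11, 184, 227])]
```

Call:
{"op": "carry_out", "data": {"grip": [1,1,1,1,1], "linear": [[0.002,0,0.0035],[0.002,0,0.0035],[0.002,0,0.0035],[0.001,0,0.0017],[0,0,0]], "turn": [0,0,0,0,0]}}

```text
t: 11.6
eef_pos: [517.6, 147.2, 141.9]
tcp_rot: [3.027, 1.569, 0.095]
ft_force: [4.1, 0.6, 4.5]
opening: 0.168
```

Run:
```python
from fit import *
s,M=st();w,wm=snap("wrist","w9")
bl,l=blobs(mask(wm,*ORANGE));print([(b[:2],cv2.boundingRect((l==b[2]).astype(np.uint8))) for b in bl[:1]])
v=cv2.cvtColor(wm,cv2.COLOR_BGR2HSV)[215:290,315:324,2].mean(1);d=np.diff(v);print([(215+k,round(d[k],1)) for k in range(len(d)) if abs(d[k])>6])
```

```text
t 11.6 tcp [517.6, 147.2, 141.9] jaw -78.0 F [4.1, 0.6, 4.5] M [0.23, -1.1, -0.02] open 0.168 j [0.15, 0.48, 1.87, -0.0, 0.8, 1.52]
[((4734, [319.1, 274.9]), (295, 222, 49, 105))]
[(221, np.float64(16.9)), (222, np.float64(29.6)), (277, np.float64(10.1)), (278, np.float64(8.7)), (279, np.float64(8.0)), (283, np.float64(-6.6)), (284, np.float64(-7.0))]
```

Call:
{"op": "carry_out", "data": {"grip": [1,1,1,1,1], "linear": [[0.00693,0,-0.004],[0.00693,0,-0.004],[0.00693,0,-0.004],[0,0,0],[0,0,0]], "turn": [0,0,0,0,0]}}

```text
t: 12.15
eef_pos: [523.9, 148.5, 131.1]
tcp_rot: [3.06, 1.569, 0.128]
ft_force: [7.8, 1.1, -0.2]
opening: 0.167
```

Run:
```python
from fit import *
s,M=st();w,wm=snap("wrist","w10")
v=cv2.cvtColor(wm,cv2.COLOR_BGR2HSV)[205:300,315:324,2].mean(1);d=np.diff(v);print([(205+k,round(d[k],1)) for k in range(len(d)) if abs(d[k])>6])
```

```text
t 12.15 tcp [523.9, 148.5, 131.1] jaw -78.0 F [7.8, 1.1, -0.2] M [0.34, -1.56, 0.0] open 0.167 j [0.15, 0.5, 1.86, -0.0, 0.78, 1.52]
[(221, np.float64(25.2)), (222, np.float64(28.7)), (277, np.float64(9.7)), (278, np.float64(8.6)), (279, np.float64(7.9)), (283, np.float64(-6.2)), (284, np.float64(-6.9))]
```

Call:
{"op": "carry_out", "data": {"grip": [1,1,1,1], "linear": [[0.0052,0,-0.003],[0.0035,0,-0.002],[0,0,0],[0,0,0]], "turn": [0,0,0,0]}}

```text
t: 12.6
eef_pos: [526.3, 149.1, 126.9]
tcp_rot: [3.049, 1.569, 0.117]
ft_force: [6.3, 1.3, 3.0]
opening: 0.169
```

Call:
{"op": "carry_out", "data": {"grip": [1,1,1], "linear": [[0.0052,0,-0.003],[0,0,0],[0,0,0]], "turn": [0,0,0]}}

```text
t: 12.9
eef_pos: [526.7, 149.2, 124.6]
tcp_rot: [0.437, 1.57, -2.494]
ft_force: [-1.2, -0.8, 10.9]
opening: 0.167
```

Call:
{"op": "carry_out", "data": {"grip": [1,1,1], "linear": [[0.0052,0,-0.003],[0,0,0],[0,0,0]], "turn": [0,0,0]}}

```text
t: 13.2
eef_pos: [527.4, 149.3, 122.4]
tcp_rot: [0.088, 1.569, -2.844]
ft_force: [-6.3, -1.7, 19.2]
opening: 0.165
```

Run:
```python
from fit import *
s,M=st();w,wm=snap("wrist","w11");S,sm=snap("scene","s11");T,tm=snap("top","t11")
v=cv2.cvtColor(wm,cv2.COLOR_BGR2HSV)[205:300,315:324,2].mean(1);d=np.diff(v);print([(205+k,round(d[k],1)) for k in range(len(d)) if abs(d[k])>6])
a=cv2.resize(wm[130:290,240:400],(480,480),interpolation=cv2.INTER_CUBIC);b=cv2.resize(sm[130:230,370:450],(320,400),interpolation=cv2.INTER_CUBIC)
o=np.zeros((480,800,3),np.uint8);o[:,:480]=a;o[:400,480:]=b;cv2.imwrite("pics/crop11.png",o)
```

```text
t 13.2 tcp [527.4, 149.3, 122.4] jaw -78.0 F [-6.3, -1.7, 19.2] M [-0.3, 0.85, -0.01] open 0.165 j [0.16, 0.52, 1.86, -0.0, 0.77, 1.52]
[(228, np.float64(33.1)), (229, np.float64(17.6)), (288, np.float64(7.6)), (289, np.float64(8.2)), (290, np.float64(6.9)), (294, np.float64(-7.2)), (295, np.float64(-7.3))]
```

View pics/crop11.png

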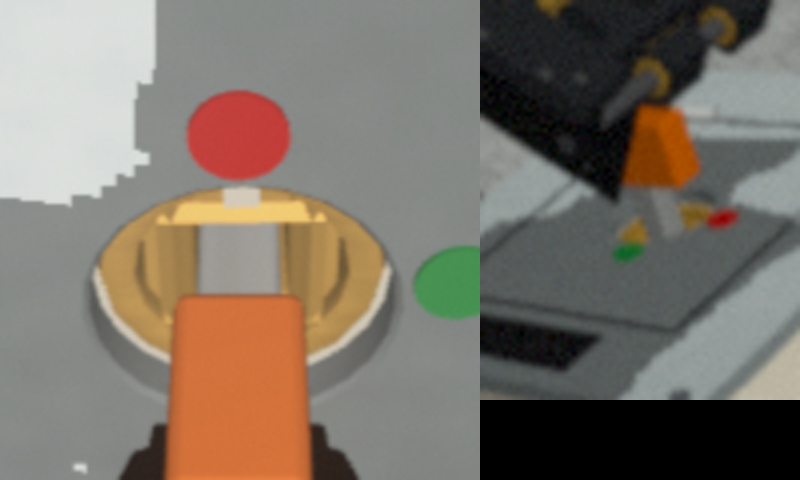

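Run:
```python
from fit import *
w=cams.camera_info("wrist");S=cams.camera_info("scene");s,M=st()
p,r=tri([(w,(319.3,228.7)),(S,(413.1,176.6))]);m=np.array([558.8,155.3,101.5])
print(p.round(1),r,[((p-m)@np.array(v)).round(1) for v in((-.487,-.113,.866),(.843,.197,.5),(-.227,.974,0))])
```

```text
t 13.35 tcp [527.3, 149.3, 122.4] jaw -78.0 F [-5.5, -1.7, 20.1] M [-0.33, 0.76, 0.01] open 0.167 j [0.16, 0.52, 1.86, -0.0, 0.77, 1.52]
[554.4 154.  117. ] [4.7, 4.7] [np.float64(15.7), np.float64(3.7), np.float64(-0.3)]
```

Run:
```python
from fit import *
w=cams.camera_info("wrist");S=cams.camera_info("scene");m=np.array([558.8,155.3,101.5])
p,r=tri([(w,(319.3,228.7)),(S,(422.2,175.9))])
print(p.round(1),r,[((p-m)@np.array(v)).round(1) for v in((-.487,-.113,.866),(.843,.197,.5),(-.227,.974,0))])
```

```text
[562.4 157.3 127.9] [1.3, 1.3] [np.float64(20.9), np.float64(16.6), np.float64(1.1)]
```

The force (20 N along the axis) and the handle height say the key is bottomed, and it is in line. The handle flats won't stay horizontal while turning, so I'll release, close the fingers and push the handle round its arc from its upslope end.

Call:
{"op": "carry_out", "data": {"grip": [-0.2,-0.2,-0.2,-0.2,-0.2], "linear": [[0,0,0],[0,0,0],[0,0,0],[0,0,0],[0,0,0]], "turn": [0,0,0,0,0]}}

```text
t: 13.85
eef_pos: [528.2, 149.5, 121.3]
tcp_rot: [0.076, 1.57, -2.855]
ft_force: [0.4, -0.2, 0.5]
opening: 0.526
```

Call:
{"op": "carry_out", "data": {"grip": [-0.2,-0.2,-0.2,-0.2,-0.2], "linear": [[0,0,0],[-0.03,0,0],[-0.04,0,0],[-0.05,0,0],[-0.04,0,0]], "turn": [0,0,0,0,0]}}

```text
t: 14.35
eef_pos: [528.4, 149.6, 202.7]
tcp_rot: [2.793, 1.57, -0.139]
ft_force: [0.3, -1.0, -0.5]
opening: 0.603
```

Call:
{"op": "carry_out", "data": {"grip": [1,1,1,1,1], "linear": [[0,0,0],[0,0,0],[0,0,0],[0,0,0],[0,0,0]], "turn": [0,0,0,0,0]}}

```text
t: 14.85
eef_pos: [528.2, 149.5, 200.8]
tcp_rot: [0.033, 1.57, -2.898]
ft_force: [-0.4, -0.1, -0.4]
opening: 0.239
```

Call:
{"op": "carry_out", "data": {"grip": [1,1,1,1,1], "linear": [[0,0,0],[0,0,0],[0,0,0],[0,0,0],[0,0,0]], "turn": [0,0,0,0,0]}}

```text
t: 15.35
eef_pos: [528.4, 149.5, 201.6]
tcp_rot: [2.25, 1.571, -0.682]
ft_force: [0.7, 0.1, 0.7]
opening: 0.005
```

Run:
```python
from fit import *
s,M=st();w,wm=snap("wrist","w12")
m=mask(wm,*ORANGE);bl,l=blobs(m);print([(b[:2],cv2.boundingRect((l==b[2]).astype(np.uint8))) for b in bl[:2]])
mo=np.array([558.8,155.3,101.5]);n,us,uw=map(np.array,((-.487,-.113,.866),(.843,.197,.5),(-.227,.974,0)))
for h,sx,wy in((54,23,8),(54,23,-8),(54,-23,8),(54,-23,-8),(24,23,8),(24,23,-8)): print((h,sx,wy),proj(w,mo+h*n+sx*us+wy*uw).round(0).tolist())
v=cv2.cvtColor(wm,cv2.COLOR_BGR2HSV)[:,int(bl[0][1][0])-3:int(bl[0][1][0])+4,2].mean(1);y0,hh=cv2.boundingRect((l==bl[0][2]).astype(np.uint8))[1::2];d=np.diff(v);print([(k,round(d[k],1)) for k in range(y0-3,min(478,y0+hh+2)) if abs(d[k])>6])
```

```text
t 15.35 tcp [528.4, 149.5, 201.6] jaw -78.0 F [0.7, 0.1, 0.7] M [-0.0, 0.02, 0.04] open 0.005 j [0.16, 0.41, 1.78, -0.0, 0.95, 1.52]
[((2055, [319.7, 239.2]), (305, 203, 30, 87)), ((241, [592.5, 376.7]), (583, 367, 18, 23))]
(54, 23, 8) [305.0, 229.0]
(54, 23, -8) [337.0, 228.0]
(54, -23, 8) [308.0, 288.0]
(54, -23, -8) [336.0, 287.0]
(24, 23, 8) [306.0, 191.0]
(24, 23, -8) [335.0, 191.0]
[(202, np.float64(10.6)), (203, np.float64(37.9)), (240, np.float64(7.3)), (241, np.float64(13.0)), (242, np.float64(8.9)), (244, np.float64(-12.4)), (245, np.float64(-15.9)), (272, np.float64(13.6)), (274, np.float64(-97.6)), (275, np.float64(-29.7)), (290, np.float64(-15.4))]
```

Call:
{"op": "carry_out", "data": {"grip": [1,1,1], "linear": [[0,-0.0252,-0.0332],[0,-0.0252,-0.0332],[0,0,0]], "turn": [0,0,0]}}

```text
t: 15.7
eef_pos: [556.7, 182.3, 201.4]
tcp_rot: [-3.072, 1.57, 0.281]
ft_force: [-0.4, -0.5, -0.2]
opening: 0.007
```

Call:
{"op": "carry_out", "data": {"grip": [1,1,1,1,1], "linear": [[0.03,0,0],[0.03,0,0],[0.03,0,0],[0.0124,0,0],[0,0,0]], "turn": [0,0,0,0,0]}}

```text
t: 16.2
eef_pos: [555.1, 180.7, 149.8]
tcp_rot: [0.069, 1.569, -2.863]
ft_force: [0.0, -0.5, 0.7]
opening: 0.003
```

Call:
{"op": "carry_out", "data": {"grip": [1,1,1], "linear": [[0,0.006,0],[0,0.006,0],[0,0,0]], "turn": [0,0,0]}}

```text
t: 16.5
eef_pos: [557.2, 174.8, 151.0]
tcp_rot: [2.967, 1.57, 0.034]
ft_force: [0.4, 0.5, -0.1]
opening: 0.007
```

Call:
{"op": "carry_out", "data": {"grip": [1,1,1,1,1], "linear": [[-0.0012,0.005,-0.0021],[-0.0007,0.0056,-0.0012],[-0.0002,0.0056,-0.0003],[0.0002,0.0056,0.0003],[0,0,0]], "turn": [0,0,0,0,0]}}

```text
t: 17.0
eef_pos: [560.8, 164.6, 151.3]
tcp_rot: [0.917, 1.571, -2.015]
ft_force: [0.2, -0.4, -0.8]
opening: 0.006
```

```bash
cat > look.py <<'E'
from fit import *
def look(f):
    s,M=st()
    for n in("top","scene","wrist"):
        i,im=snap(n,f"{n[0]}{f}")
        bl,l=blobs(mask(im,*ORANGE))
        mo=np.array([554,154,115.]);c=proj(i,mo+np.array([-15,-4,25]))
        k=min(bl,key=lambda b:np.hypot(*(np.array(b[1])-c)));ct=max(cv2.findContours((l==k[2]).astype(np.uint8),0,1)[0],key=cv2.contourArea)
        r=cv2.minAreaRect(ct);print(n,k[:2],"exp",c.round(0).tolist(),[np.round(v,1).tolist() for v in r])
        wh=mask(im,(0,0,190),(180,60,255));q=proj(i,mo)
        print("  white",[b[:2] for b in blobs(wh,4)[0] if np.hypot(*(np.array(b[1])-q))<(50 if n=="wrist" else 14)][:3],"green",proj(i,[566.3,126,109.7]).round(0).tolist())
E
python3 -c "from look import *;look('20')"
```

```text
t 17.0 tcp [560.8, 164.6, 151.3] jaw -78.0 F [0.2, -0.4, -0.8] M [0.08, 0.02, -0.02] open 0.006 j [0.17, 0.52, 1.74, -0.0, 0.88, 1.53]
top (309, [211.6, 243.1]) exp [208.0, 240.0] [[210.9, 243.5], [29.3, 13.5], 86.2]
  white [] green [226.0, 228.0]
scene (376, [405.0, 168.5]) exp [410.0, 163.0] [[404.7, 170.0], [29.0, 17.3], 32.0]
  white [] green [407.0, 192.0]Traceback (most recent call last):
  File "<string>", line 1, in <module>
    from look import *;look('20')
                       ~~~~^^^^^^
  File "look.py", line 8, in look
    k=min(bl,key=lambda b:np.hypot(*(np.array(b[1])-c)));ct=max(cv2.findContours((l==k[2]).astype(np.uint8),0,1)[0],key=cv2.contourArea)
ValueError: min() iterable argument is empty
```

Call:
{"op": "carry_out", "data": {"grip": [1,1,1,1,1], "linear": [[-0.0007,0.0056,-0.0012],[-0.0002,0.0056,-0.0003],[0.0002,0.0056,0.0003],[0,0,0],[0,0,0]], "turn": [0,0,0,0,0]}}

```text
t: 17.65
eef_pos: [563.2, 156.9, 151.7]
tcp_rot: [-2.668, 1.57, 0.683]
ft_force: [-1.0, 2.7, 0.0]
opening: 0.006
```

```bash
sed -i 's/"top","scene","wrist"/"top","scene"/' look.py; python3 -c "from look import *;look('21')"
```

```text
t 17.65 tcp [563.2, 156.9, 151.7] jaw -78.0 F [-1.0, 2.7, 0.0] M [0.74, -0.01, -0.08] open 0.006 j [0.16, 0.52, 1.74, 0.0, 0.88, 1.52]
top (272, [213.6, 243.4]) exp [208.0, 240.0] [[213.7, 243.1], [9.8, 30.8], 7.4]
  white [] green [226.0, 228.0]
scene (257, [404.5, 170.0]) exp [410.0, 163.0] [[403.5, 170.3], [28.4, 11.1], 32.3]
  white [] green [407.0, 192.0]
```

Call:
{"op": "carry_out", "data": {"grip": [1,1,1,1,1], "linear": [[-0.0002,0.0056,-0.0003],[0.0002,0.0056,0.0003],[0.0008,0.0054,0.0014],[0,0,0],[0,0,0]], "turn": [0,0,0,0,0]}}

```text
t: 18.25
eef_pos: [564.2, 148.6, 151.2]
tcp_rot: [2.346, 1.571, -0.586]
ft_force: [0.8, 4.5, -0.8]
opening: 0.004
```

```bash
python3 -c "from look import *;look('22')"
```

```text
t 18.25 tcp [564.2, 148.6, 151.2] jaw -78.0 F [0.8, 4.5, -0.8] M [0.7, -0.13, -0.08] open 0.004 j [0.14, 0.52, 1.75, -0.0, 0.87, 1.51]
top (64, [218.6, 236.7]) exp [208.0, 240.0] [[218.9, 237.6], [4.5, 17.2], 5.2]
  white [] green [226.0, 228.0]
scene (77, [407.1, 175.2]) exp [410.0, 163.0] [[407.4, 173.4], [13.0, 8.5], 68.2]
  white [] green [407.0, 192.0]
```

Call:
{"op": "carry_out", "data": {"grip": [1,1,1,1,1], "linear": [[0,-0.006,-0.004],[-0.05,0,0],[-0.06,0,0.03],[0,0,0.04],[0,0,0]], "turn": [0,0,0,0,0]}}

```text
t: 18.85
eef_pos: [529.8, 144.3, 207.0]
tcp_rot: [1.326, 1.57, -1.605]
ft_force: [0.4, -0.0, -0.5]
opening: 0.005
```

```bash
cat > lw.py <<'E'
from fit import *
def lw(f):
    s,M=st();w,wm=snap("wrist",f)
    mo=np.array([558.8,155.3,101.5]);n,us,uw=map(np.array,((-.487,-.113,.866),(.843,.197,.5),(-.227,.974,0)))
    bl,l=blobs(mask(wm,*ORANGE));print([b[:2] for b in bl[:3]])
    ct=max(cv2.findContours((l==bl[0][2]).astype(np.uint8),0,1)[0],key=cv2.contourArea);ap=cv2.approxPolyDP(cv2.convexHull(ct),3,True)[:,0]
    def plane(px,h):
        c,d=ray(w,px);k=((mo+h*n-c)@n)/(d@n);p=c+d*k-mo;return [round(float(p@us),1),round(float(p@uw),1)]
    print([(p.tolist(),"h54",plane(p,54),"h24",plane(p,24)) for p in ap])
    for nm,r in(("white",((0,0,190),(180,50,255))),("green",GREEN)):
        print(nm,[(b[:2],plane(b[1],0)) for b in blobs(mask(wm,*r),8)[0] if np.hypot(*plane(b[1],0))<33][:5])
E
python3 -c "from lw import *;lw('w23')"
```

```text
t 18.85 tcp [529.8, 144.3, 207.0] jaw -78.0 F [0.4, -0.0, -0.5] M [0.03, -0.0, -0.03] open 0.005 j [0.15, 0.41, 1.77, -0.0, 0.96, 1.51]
[(3575, [314.6, 247.7]), (386, [587.7, 375.7])]
[([344, 216], 'h54', [29.6, -16.8], 'h24', [3.3, -19.1]), ([348, 256], 'h54', [0.9, -19.7], 'h24', [-31.1, -22.6]), ([300, 288], 'h54', [-25.8, 7.5], 'h24', [-62.9, 10.0]), ([283, 282], 'h54', [-20.0, 17.0], 'h24', [-56.1, 21.4]), ([282, 244], 'h54', [10.9, 15.2], 'h24', [-19.0, 19.2]), ([326, 207], 'h54', [35.6, -7.9], 'h24', [10.5, -8.5])]
white [((34, [327.5, 181.5]), [10.8, -10.0])]
green [((228, [360.3, 196.8]), [-1.6, -30.9])]
```

Run:
```python
from fit import *
mo=np.array([558.8,155.3,101.5]);n,us,uw=map(np.array,((-.487,-.113,.866),(.843,.197,.5),(-.227,.974,0)))
s,M=st();I={};H={}
for k in("top","scene","wrist"):
    i,im=snap(k,"z"+k);I[k]=i;bl,l=blobs(mask(im,*ORANGE));c=proj(i,mo+35*n)
    b=min([b for b in bl if b[0]>40],key=lambda b:np.hypot(*(np.array(b[1])-c)))
    ct=max(cv2.findContours((l==b[2]).astype(np.uint8),0,1)[0],key=cv2.contourArea);H[k]=cv2.approxPolyDP(cv2.convexHull(ct),1.6 if k!="wrist" else 3,True)[:,0]
    print(k,b[:2],H[k].tolist())
a=cv2.imread("pics/ztop.png")[200:280,170:260];b=cv2.imread("pics/zscene.png")[130:220,370:460];c=cv2.imread("pics/zwrist.png")[150:300,250:400]
o=np.zeros((530,800,3),np.uint8);r=lambda x,f:cv2.resize(x,None,fx=f,fy=f,interpolation=cv2.INTER_CUBIC)
q=r(a,2.9);o[:q.shape[0],:q.shape[1]]=q;q2=r(b,2.9);o[265:265+q2.shape[0],:q2.shape[1]]=q2;q3=r(c,3.5);o[:525,270:795]=q3
cv2.imwrite("pics/last.png",o)
```

```text
t 18.9 tcp [530.9, 144.5, 206.6] jaw -78.0 F [0.0, 0.4, 0.2] M [-0.01, -0.02, -0.01] open 0.006 j [0.15, 0.41, 1.77, -0.0, 0.96, 1.51]
top (50, [213.2, 246.7]) [[217, 242], [211, 254], [212, 243]]
scene (228, [406.3, 166.6]) [[404, 154], [415, 174], [408, 179], [398, 160], [398, 157]]
wrist (3503, [314.5, 251.0]) [[343, 219], [348, 260], [296, 292], [281, 285], [282, 247], [326, 211]]
```

Run:
```python
from fit import *
mo=np.array([558.8,155.3,101.5]);n,us,uw=map(np.array,((-.487,-.113,.866),(.843,.197,.5),(-.227,.974,0)))
W=cams.camera_info("wrist");S=cams.camera_info("scene");st()
for a,b in(((343,219),(408.3,179.3)),((326,211),(415.3,174.5))):
    p,r=tri([(W,a),(S,b)]);d=p-mo;print([round(float(d@v),1) for v in(n,us,uw)],r)
for d in(16,20,24):
  for ph in(40,50):
    f=np.radians(ph);x=np.cos(f)*us-np.sin(f)*uw;y=np.sin(f)*us+np.cos(f)*uw
    for nm,I in(("W",W),("S",S)): print(d,ph,nm,[proj(I,mo+(z-d)*n+23*x+Y*y).round(0).tolist() for z,Y in((48,-8),(48,8),(78,-8))])
```

```text
t 19.05 tcp [531.8, 144.7, 205.8] jaw -78.0 F [0.3, 0.3, -0.7] M [-0.0, 0.01, -0.02] open 0.005 j [0.15, 0.41, 1.77, -0.0, 0.96, 1.51]
[24.4, 4.8, -18.4] [0.3, 0.3]
[28.1, 13.6, -8.5] [0.2, 0.2]
16 40 W [[348.0, 217.0], [326.0, 203.0], [352.0, 256.0]]
16 40 S [[410.0, 176.0], [419.0, 173.0], [405.0, 160.0]]
16 50 W [[351.0, 222.0], [333.0, 206.0], [355.0, 261.0]]
16 50 S [[407.0, 177.0], [417.0, 174.0], [402.0, 160.0]]
20 40 W [[348.0, 212.0], [326.0, 199.0], [351.0, 251.0]]
20 40 S [[410.0, 178.0], [420.0, 175.0], [405.0, 162.0]]
20 50 W [[351.0, 217.0], [333.0, 201.0], [355.0, 256.0]]
20 50 S [[408.0, 179.0], [418.0, 176.0], [403.0, 162.0]]
24 40 W [[348.0, 208.0], [326.0, 194.0], [351.0, 245.0]]
24 40 S [[411.0, 181.0], [421.0, 177.0], [406.0, 164.0]]
24 50 W [[351.0, 213.0], [333.0, 196.0], [354.0, 250.0]]
24 50 S [[408.0, 181.0], [418.0, 178.0], [403.0, 165.0]]
```

View pics/last.png

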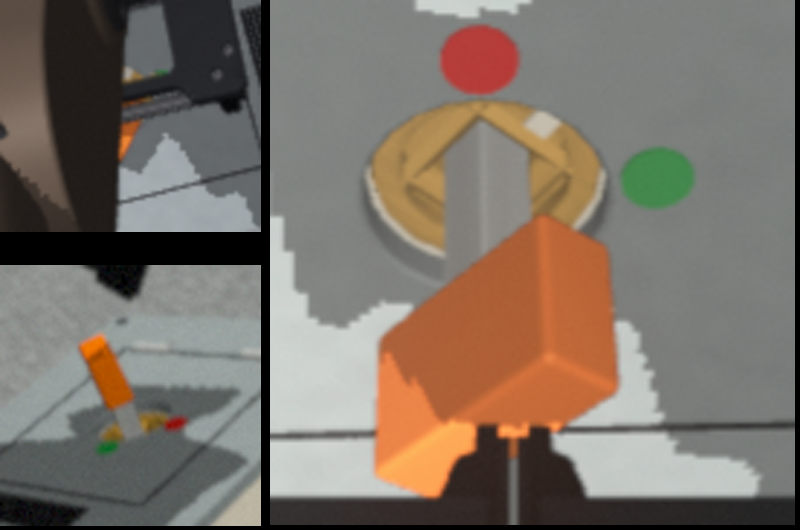

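The mark (542,125 in the wrist panel) has come round to about 40°, roughly halfway to green. The key is standing in the socket, leaning slightly downslope. I'll press the handle down once to be sure it's home, then go on turning.

Call:
{"op": "carry_out", "data": {"grip": [1,1,1,1], "linear": [[0.03,-0.004,0.01],[0.03,-0.004,0.01],[0.022,0,0.0004],[0,0,0]], "turn": [0,0,0,0]}}

```text
t: 19.45
eef_pos: [520.3, 146.3, 163.6]
tcp_rot: [0.01, 1.568, -2.922]
ft_force: [-1.1, -0.5, 0.5]
opening: 0.003
```

Call:
{"op": "carry_out", "data": {"grip": [1,1,1,1,1], "linear": [[0.00693,0,-0.004],[0.00693,0,-0.004],[0,0,0],[0,0,0],[0,0,0]], "turn": [0,0,0,0,0]}}

```text
t: 19.95
eef_pos: [524.1, 147.0, 160.8]
tcp_rot: [2.181, 1.57, -0.751]
ft_force: [-13.9, -4.3, 27.9]
opening: 0.004
```

Call:
{"op": "carry_out", "data": {"grip": [1,1,1], "linear": [[0.0052,0,-0.003],[0,0,0],[0,0,0]], "turn": [0,0,0]}}

```text
t: 20.25
eef_pos: [524.6, 147.1, 159.8]
tcp_rot: [0.86, 1.57, -2.072]
ft_force: [-23.8, -7.1, 49.7]
opening: 0.004
```

Call:
{"op": "carry_out", "data": {"grip": [1,1,1,1,1], "linear": [[-0.03,0,0.002],[-0.032,0,-0.002],[0,-0.0024,-0.0406],[0,-0.0024,-0.0406],[0,0,0]], "turn": [0,0,0,0,0]}}

```text
t: 20.75
eef_pos: [567.3, 158.7, 187.2]
tcp_rot: [3.047, 1.568, 0.115]
ft_force: [-0.2, -0.9, -0.4]
opening: 0.006
```

Call:
{"op": "carry_out", "data": {"grip": [1,1,1,1], "linear": [[0.025,0,0],[0.025,0,0],[0.025,0,0],[0,0,0]], "turn": [0,0,0,0]}}

```text
t: 21.15
eef_pos: [563.8, 158.1, 146.9]
tcp_rot: [-0.019, 1.567, -2.951]
ft_force: [-0.9, 0.4, 0.1]
opening: 0.004
```

```bash
python3 -c "from st import *;st()"
```

```text
t 21.15 tcp [563.8, 158.1, 146.9] jaw -78.0 F [-0.9, 0.4, 0.1] M [-0.03, 0.01, -0.06] open 0.004 j [0.16, 0.53, 1.74, -0.0, 0.87, 1.52]
```

Call:
{"op": "carry_out", "data": {"grip": [1,1,1,1,1], "linear": [[0.0028,0.0056,0.0049],[0.0028,0.0056,0.0049],[0.0009,0.0057,0.0015],[0,0,0],[0,0,0]], "turn": [0,0,0,0,0]}}

```text
t: 21.65
eef_pos: [561.8, 149.1, 146.6]
tcp_rot: [-2.967, 1.568, 0.384]
ft_force: [2.9, 4.4, 0.7]
opening: 0.004
```

Call:
{"op": "carry_out", "data": {"grip": [1,1,1,1], "linear": [[0.0013,0.0053,0.0023],[0.0018,0.0047,0.0031],[0,0,0],[0,0,0]], "turn": [0,0,0,0]}}

```text
t: 22.05
eef_pos: [560.1, 143.5, 144.9]
tcp_rot: [3.129, 1.569, 0.197]
ft_force: [3.6, 3.1, 0.1]
opening: 0.004
```

Run:
```python
from lw import *
lw('w30')
S,im=snap("scene","s30");bl,l=blobs(mask(im,*ORANGE),20)
for b in bl:
    if abs(b[1][0]-406)<25 and abs(b[1][1]-168)<25: print(b[:2],cv2.minAreaRect(max(cv2.findContours((l==b[2]).astype(np.uint8),0,1)[0],key=len)))
```

```text
t 22.05 tcp [560.1, 143.5, 144.9] jaw -78.0 F [3.6, 3.1, 0.1] M [0.59, -0.58, 0.01] open 0.004 j [0.14, 0.52, 1.77, 0.0, 0.85, 1.5]
[(30, [319.4, 317.3]), (30, [319.0, 374.9])]
[([319, 309], 'h54', [41.7, -11.7], 'h24', [0.5, -11.3]), ([319, 325], 'h54', [32.0, -11.6], 'h24', [-12.6, -11.1])]
white [((64, [325.4, 265.1]), [4.3, -14.8]), ((35, [260.8, 281.5]), [-7.5, 18.9])]
green [((336, [356.8, 275.5]), [-4.1, -31.0])]
(34, [401.9, 177.2]) ((401.42303466796875, 177.61537170410156), (10.816654205322266, 4.437601566314697), 33.6900634765625)
```

Call:
{"op": "carry_out", "data": {"grip": [1,1,1,1], "linear": [[0.0022,0.004,0.0037],[0.0012,0.0016,0.0022],[0,0,0],[0,0,0]], "turn": [0,0,0,0]}}

```text
t: 22.55
eef_pos: [558.3, 140.3, 143.2]
tcp_rot: [3.133, 1.568, 0.201]
ft_force: [4.7, 4.6, 1.6]
opening: 0.007
```

Call:
{"op": "carry_out", "data": {"grip": [1,1,1,1], "linear": [[0.0012,0.0016,0.0022],[0.0013,0.0014,0.0022],[0,0,0],[0,0,0]], "turn": [0,0,0,0]}}

```text
t: 22.95
eef_pos: [557.4, 138.8, 142.5]
tcp_rot: [-3.109, 1.565, 0.243]
ft_force: [8.6, 7.5, 3.1]
opening: 0.007
```

```bash
python3 -c "from lw import *
lw('w31')"
```

```text
t 22.95 tcp [557.4, 138.8, 142.5] jaw -78.0 F [8.6, 7.5, 3.1] M [1.4, -1.63, -0.08] open 0.007 j [0.13, 0.52, 1.78, 0.0, 0.84, 1.49]
[(35, [319.5, 316.7]), (24, [319.0, 373.7])]
[([319, 308], 'h54', [38.1, -15.7], 'h24', [-2.5, -15.3]), ([320, 325], 'h54', [27.9, -15.9], 'h24', [-16.3, -15.6])]
white [((76, [319.4, 263.0]), [2.1, -15.8]), ((37, [254.8, 279.1]), [-9.3, 17.7])]
green [((355, [349.1, 270.5]), [-3.9, -30.8])]
```

Call:
{"op": "carry_out", "data": {"grip": [1,1,1,1,1], "linear": [[-0.006,-0.008,-0.012],[-0.05,0,0],[-0.06,0,0.03],[0,0,0.04],[0,0,0]], "turn": [0,0,0,0,0]}}

```text
t: 23.5
eef_pos: [524.4, 135.7, 200.0]
tcp_rot: [0.254, 1.569, -2.678]
ft_force: [-0.0, -0.0, -0.4]
opening: -0.0
```

Run:
```python
from lw import *
lw('w32')
# brass outline & mark, angle about fitted brass centre on the lock plane
s,M=st();w=cams.camera_info("wrist");wm=cv2.imread("pics/w32.png")
mo=np.array([558.8,155.3,101.5]);n,us,uw=map(np.array,((-.487,-.113,.866),(.843,.197,.5),(-.227,.974,0)))
def pl(px,h):
    c,d=ray(w,px);k=((mo+h*n-c)@n)/(d@n);p=c+d*k-mo;return np.array([p@us,p@uw])
h=cv2.cvtColor(wm,cv2.COLOR_BGR2HSV)
mr=cv2.bitwise_or(mask(wm,(0,120,90),(4,255,255)),mask(wm,(172,120,90),(180,255,255)))
for nm,m in(("red",mr),("green",mask(wm,*GREEN))):
    for b in blobs(m,60)[0][:3]: print(nm,b[:2],pl(b[1],8).round(1))
S,im=snap("scene","s32");T,tm=snap("top","t32")
for nm,I,x in(("s",S,im),("t",T,tm)):
    bl,l=blobs(mask(x,*ORANGE),20);c=proj(I,mo+35*n)
    for b in bl:
        if np.hypot(*(np.array(b[1])-c))<25: print(nm,b[:2],cv2.minAreaRect(max(cv2.findContours((l==b[2]).astype(np.uint8),0,1)[0],key=len)))
```

```text
t 23.5 tcp [524.4, 135.7, 200.0] jaw -78.0 F [-0.0, -0.0, -0.4] M [0.01, -0.01, -0.04] open -0.0 j [0.13, 0.41, 1.8, -0.0, 0.94, 1.49]
[(4433, [291.6, 238.6]), (392, [586.6, 372.9])]
[([329, 209], 'h54', [26.6, -16.5], 'h24', [1.1, -17.3]), ([333, 224], 'h54', [16.9, -18.5], 'h24', [-10.5, -19.7]), ([330, 263], 'h54', [-11.6, -17.1], 'h24', [-44.7, -18.0]), ([254, 266], 'h54', [-13.0, 24.3], 'h24', [-46.3, 31.6]), ([247, 252], 'h54', [-1.9, 26.6], 'h24', [-33.0, 34.4]), ([255, 215], 'h54', [23.7, 19.2], 'h24', [-2.3, 25.5])]
white [((62, [326.4, 182.7]), [1.9, -16.4])]
green [((248, [349.8, 186.5]), [-1.3, -30.8])]
t 23.55 tcp [525.6, 135.8, 199.7] jaw -78.0 F [0.4, -0.1, -0.2] M [-0.03, -0.0, 0.02] open 0.004 j [0.13, 0.41, 1.79, -0.0, 0.94, 1.49]
red (372, [296.2, 150.7]) [31.6  0.2]
green (248, [349.8, 186.5]) [  6.3 -30.1]
s (415, [408.2, 165.3]) ((408.6557312011719, 165.286865234375), (18.69338607788086, 26.759708404541016), 50.194427490234375)
```

Mark at 79–84° against green at 80°, and the handle is at about 88° with the play taken up, so the lock is at its stop. One last gentle press will confirm the key is still home.

Call:
{"op": "carry_out", "data": {"grip": [1,1,1,1,1], "linear": [[0,-0.0156,-0.0017],[0,-0.0156,-0.0017],[0.03,0,0],[0.0254,0,0],[0,0,0]], "turn": [0,0,0,0,0]}}

```text
t: 24.15
eef_pos: [524.0, 152.0, 169.9]
tcp_rot: [-0.019, 1.567, -2.95]
ft_force: [0.4, -1.1, -0.7]
opening: 0.003
```

Call:
{"op": "carry_out", "data": {"grip": [1,1,1,1], "linear": [[0.0052,0,-0.003],[0.0052,0,-0.003],[0,0,0],[0,0,0]], "turn": [0,0,0,0]}}

```text
t: 24.55
eef_pos: [527.8, 152.3, 166.8]
tcp_rot: [2.785, 1.57, -0.147]
ft_force: [-0.3, -0.1, -0.6]
opening: 0.005
```

Call:
{"op": "carry_out", "data": {"grip": [1,1,1], "linear": [[0.0035,0,-0.002],[0,0,0],[0,0,0]], "turn": [0,0,0]}}

```text
t: 24.85
eef_pos: [528.6, 152.5, 164.8]
tcp_rot: [1.268, 1.571, -1.664]
ft_force: [0.1, -1.8, 0.4]
opening: 0.003
```

Call:
{"op": "carry_out", "data": {"grip": [1,1,1], "linear": [[0.0052,0,-0.003],[0,0,0],[0,0,0]], "turn": [0,0,0]}}

```text
t: 25.15
eef_pos: [530.1, 152.8, 162.1]
tcp_rot: [0.299, 1.571, -2.633]
ft_force: [-1.2, 0.5, 0.4]
opening: 0.005
```

Call:
{"op": "carry_out", "data": {"grip": [1,1,1], "linear": [[0.0035,0,-0.002],[0,0,0],[0,0,0]], "turn": [0,0,0]}}

```text
t: 25.45
eef_pos: [530.8, 153.0, 160.8]
tcp_rot: [0.312, 1.57, -2.619]
ft_force: [-3.6, -0.4, 6.7]
opening: 0.007
```

Call:
{"op": "carry_out", "data": {"grip": [1,1,1], "linear": [[0.0035,0,-0.002],[0,0,0],[0,0,0]], "turn": [0,0,0]}}

```text
t: 25.75
eef_pos: [531.2, 153.1, 159.9]
tcp_rot: [0.188, 1.57, -2.744]
ft_force: [-9.1, -1.3, 18.7]
opening: 0.002
```

Call:
{"op": "carry_out", "data": {"grip": [1,1,1,1,1], "linear": [[-0.01,0,0],[-0.06,0,0],[-0.04,0,0.04],[0,0,0],[0,0,0]], "turn": [0,0,0,0,0]}}

```text
t: 26.25
eef_pos: [512.7, 149.1, 213.8]
tcp_rot: [3.047, 1.57, 0.116]
ft_force: [0.5, 0.4, -0.8]
opening: 0.004
```

Run:
```python
from lw import *
lw('w40');lw('w41')
for n in("scene","top"):
    S,im=snap(n,n+"40")
    for nm,r in(("or",ORANGE),("green",GREEN),("yellow",((22,150,100),(32,255,255)))): print(n,nm,[b[:2] for b in blobs(mask(im,*r),30)[0]][:4])
a,b=cv2.imread("pics/top0.png"),cv2.imread("pics/top40.png")
for nm,(x0,x1,y0,y1) in dict(fan=(335,395,140,190),meter=(420,475,130,220),tray=(262,330,308,362)).items(): print(nm,cv2.absdiff(a[y0:y1,x0:x1],b[y0:y1,x0:x1]).mean().round(1))
```

```text
t 26.25 tcp [512.7, 149.1, 213.8] jaw -78.0 F [0.5, 0.4, -0.8] M [0.02, 0.06, 0.01] open 0.004 j [0.16, 0.38, 1.8, -0.0, 0.96, 1.52]
[(4014, [319.0, 219.2]), (84, [597.7, 363.6])]
[([354, 190], 'h54', [25.0, -13.8], 'h24', [1.9, -17.0]), ([357, 241], 'h54', [-11.3, -17.1], 'h24', [-40.9, -20.8]), ([284, 247], 'h54', [-15.1, 24.7], 'h24', [-45.4, 28.5]), ([278, 233], 'h54', [-3.9, 27.2], 'h24', [-32.3, 31.4]), ([284, 197], 'h54', [21.4, 21.9], 'h24', [-2.4, 25.3])]
white [((59, [350.8, 167.4]), [1.7, -16.6])]
green [((232, [373.3, 170.8]), [-1.2, -31.3])]
t 26.3 tcp [512.7, 149.1, 213.2] jaw -78.0 F [0.4, 0.3, -0.2] M [-0.02, 0.01, -0.0] open 0.002 j [0.16, 0.38, 1.8, -0.0, 0.96, 1.52]
[(4052, [319.1, 219.2]), (84, [597.6, 363.7])]
[([354, 190], 'h54', [25.1, -13.8], 'h24', [2.0, -16.9]), ([358, 206], 'h54', [14.5, -16.3], 'h24', [-10.5, -19.9]), ([356, 242], 'h54', [-12.0, -16.5], 'h24', [-41.8, -20.1]), ([284, 247], 'h54', [-14.9, 24.6], 'h24', [-45.3, 28.4]), ([278, 234], 'h54', [-4.6, 27.1], 'h24', [-33.1, 31.4]), ([284, 197], 'h54', [21.4, 21.9], 'h24', [-2.4, 25.2])]
white [((60, [350.8, 167.3]), [1.7, -16.6])]
green [((233, [373.4, 170.6]), [-1.1, -31.3])]
scene or [(419, [408.3, 165.5]), (231, [234.3, 233.5]), (160, [161.1, 222.0]), (120, [636.5, 395.8])]
scene green [(1325, [230.3, 437.0])]
scene yellow [(4307, [220.6, 409.1])]
top or [(149, [432.1, 350.5]), (98, [377.8, 300.0]), (70, [213.8, 236.5])]
top green []
top yellow [(2047, [444.9, 180.5])]
fan 0.4
meter 0.3
tray 59.7
```

Run:
```python
from st import *
a,b=cv2.imread("pics/scene0.png"),cv2.imread("pics/scene40.png")
for nm,(x0,x1,y0,y1) in dict(tray=(262,325,168,218),fan=(298,360,338,396),meter=(180,268,350,474)).items(): print(nm,cv2.absdiff(a[y0:y1,x0:x1],b[y0:y1,x0:x1]).mean().round(1),cv2.phaseCorrelate(np.float64(cv2.cvtColor(a[y0:y1,x0:x1],6)),np.float64(cv2.cvtColor(b[y0:y1,x0:x1],6))))
st();print(env.job_done())
```

```text
tray 46.5 ((0.636958725039733, -16.91167934424935), 0.1470649881151631)
fan 5.9 ((-0.12386312898439655, -0.09721108153600255), 0.9532199807706748)
meter 5.8 ((0.020313825911841832, 0.5096707070520878), 0.9840663641648857)
t 26.45 tcp [512.7, 149.1, 212.8] jaw -78.0 F [0.1, 0.7, 0.4] M [0.03, 0.07, -0.01] open 0.004 j [0.16, 0.38, 1.8, -0.0, 0.96, 1.52]
the job is handed in; nothing more can be done
None
```

I handed the job in at 26.5 s of robot time. My checks show the key home in the lock, turned to its stop and released, but I could not confirm the tray's position.

The tool cannot be tilted, so I leaned the key in the jaws, first on the edge of the holder's hole and then in the lock socket. I pushed it home to about 20 N. I then let go and pushed the handle round with the closed fingers.

**Last checks:**
- **Lock:** the white mark stands at about 80° (reading 79–84°), beside the green dot at 80°. The handle is at about 88°, which fits the lock at its stop with the play taken up. The pushing force rose at the end.
- **Depth:** a final press on the handle met about 19–20 N at the height expected for the key fully home.
- **Lean:** the key leans about 0.1 rad in the socket's play (limit 0.25).
- **Contact:** the arm is clear of everything and the wrist force reads near zero.
- **Fan and multimeter:** their image patches have not shifted.

**Unsettled points:**
- **Tray:** its image patches differ from the start in both fixed cameras. In the top view the arm or its shadow probably covers it. I handed in without looking into the difference in the scene view. I planned no move near the tray.
- **Press force:** an earlier press with the fingertips peaked at about 55 N. That is under the 120 N wrist limit, but above the 40 N limit for the arm and gripper body if fingertips count towards it.
- **Key position by triangulation:** estimates of the handle from different views disagreed by several millimetres, so I relied on contact forces and heights for the depth.

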